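# Put the cured resin cube away in the push-latch drawer

## Robot

A 6-joint arm with a two-finger parallel gripper is mounted at the origin on the work surface. World frame = base frame: x ahead of the robot, y to its left, z up, the work surface at z = 0. Lengths are in mm, angles in rad, forces in N, time in s.
With the tool pointing down it reaches from about 275 to 825 mm from the base axis. Payload 5.2 kg.
Tool frame: the origin (TCP) lies between the finger pads; the fingertips stand 25 mm ahead of it and the grasp point (between the pads) lies 6 mm ahead of it; z points along the fingers, y is the line along which they close (so a half turn about z gives the same grasp; the last joint's range is limited). The gripper opens to 93 mm and grips with 3 to 60 N. Pads are 15 mm wide; open, the fingers measure 128 mm over their backs; the gripper's body (75 mm by 188 mm) begins 65 mm behind the grasp point.
Start: joints at [0.953, 0.259, 1.535, -0, 1.348, -0.203], TCP at [221.633, 503.372, 209.853] pointing down, gripper open.
Joint ranges: [-3.14, 3.14], [-0.91, 2.08], [0.19, 2.58], [-1.22, 4.36], [0.22, 2.71], [-3.12, 3.12]. Speed limits (rad/s): [2.57, 2.57, 3.14, 3.14, 3.14, 3.14].

## Interface

Orientations are given as [roll, pitch, yaw] about the fixed x, y, z axes, in that order (R = Rz(yaw) Ry(pitch) Rx(roll)).
In Python, from cell import robot, vision, finish_job, nets gives the robot as it stands. The module is installed in compiled form; this text tells all that it offers.
- The arm moves only by the tool arm_command, never from a script. Its argument "motion" is a list of rows, each a list of 3 entries, a list of its own where there are three numbers: the finger opening in mm, from 0 to 93, then the shift along the tool's x, y, z in units of 30 mm (1.0 is 30 mm), then the turn, a rotation vector about the tool's x, y, z in rad. A call has 1 to 5 rows; each row shifts and turns the commanded pose from where the row before left it, along the tool's axes as they then stand; what a row does not reach is not made up. A row lasts 1/10 s, in which the tool goes at most 50 mm and 8.59 degrees, less where a joint would pass 70% of its speed; a pose out of reach is approached as far as the arm can. A call is refused whole if a number of a shift passes 1 or a number of a turn 0.15, either way. A call with a gripper value outside its range is refused whole. The fingers move at their own pace and stop on an object; "force" is the grip in N (left out, the last holds). Time passes only in rows, so rows that do not move let the fingers close. It gives the time, the measured TCP pose, the force, the opening and the grip force at its end, in the units of the state.
- robot.get_state(): the state, without advancing time (a new reading comes with each control period).
- vision.grab_frame(name): name is "scene" or "top"; returns the picture (400x640x3 uint8, blue, green, red); there is no depth.
- vision.camera_model(name): a dict with "fx", "fy", "cx", "cy" (pixels), "dist" ([k1, k2, p1, p2, k3] as OpenCV has them; the pictures are not rectified), "R" (3x3) and "t" (3): a world point X has camera coordinates R X + t. Camera axes: x right, y down, z forward; pixel columns grow to the right and rows downward; lengths in mm; the calibration is good to about 2 mm. A picture is of the moment at which its call begins. camera_model takes no time and is no camera call.
- finish_job(): hands the job in; it is judged then, once.
Trained networks look in the newest picture that a camera, given by its name, has taken for a name from the list of things; names that differ only in an ending like _2 or _b are one class to them, and where a whole thing is asked for, a point or a joint stands for the part that bears it (a point fixed in the world has none). Each returns a list of dicts, best first, with "conf" (0 to 1); they miss things now and then, are a little off and sometimes report something else, mostly with a low value. They report only what shows in the picture. A call takes as long as a camera call. They do not tell look-alikes from the thing itself.
- nets.cut_out(camera, thing): "mask" (400x640 bool, what is visible of it) and "extent" ([centre column, centre row, width, height] in pixels, round what is visible of it).
The state is a dict: "t": time; "qpos": joint angles; "qd": joint speeds; "joint_torque": joint torques, N m; "ee_pos": TCP position; "eef_rot": TCP orientation; "wrist_force": force on the tool from outside, world axes, zero at the start; "torque": the same for the moment, N m; "gripper_width": finger opening in mm; "finger_force": force on a finger pad.
Only numpy, scipy, OpenCV 4.12 (cv2) and the standard library are available. Lean on these libraries where they do the work, as an engineer would, in place of code of your own. Each camera call takes 0.05 s, during which the arm holds its last target. There are 200 camera calls.

## Task

Push gently on the wide top drawer of the black parts cabinet until its touch latch lets go and the drawer springs out, set the cured resin cube down inside it without dropping it, then push the drawer gently back in until the latch holds it shut again. Do not force the drawer against its stop, and leave the cup, the flashlight and the scraper where they are.

Things in the scene. Friction and masses are not known exactly. Their poses are not given: they have to be found in the camera images.
- cabinet: black plastic parts cabinet fixed to the counter, shell 150 (x) x 250 (y) x 160 (z) mm, grey drawer fronts on its -x side (shell front plane at x = -75 mm). Origin: centre of underside, z up. Top row: one wide drawer (the only one that works, centred at y = -55 mm, carries front_pad) and two narrow ones that stay shut; the small drawers below stay shut too
- drawer (a joint): slide of the wide top drawer: 0 = latched shut, up to +0.058 m sprung out, negative = pressed in past shut. Push-push latch: press in to a rubber stop that lies 5 to 16 mm past 0 (varies, unseen), let go, and it springs out; when out, press in again to that stop, let go, and it is held at 0. A press short of the stop does nothing. Over 15 N on the drawer damages it
- front_pad (a point): centre of the outer face of the wide drawer's front, on a raised pad 40 wide x 26 high x 3 mm; moves with the drawer. Axes as the cabinet's: +x straight in (push direction), y along the front, z up. To push: spring 4.5 N when shut, 2 N when out (plus 20 N per m/s); the rubber stop adds 8 N per mm, so 8 to 11 N in all means the stop is reached
- drawer_floor (a point): point on the wide drawer's inner floor (112 mm above the counter), 51 mm behind front_pad, midway across; moves with the drawer, axes as front_pad. Inside 118 wide (y), from x = -40 mm (back of the front panel) to +92 mm. Side walls rise 32 mm above the floor, the front 44 mm. With the drawer out, x from -40 to +38 mm is open from above, the rest is under the cabinet's top
- resin_cube: translucent blue cured resin cube, 30 mm edges, 32 g, loose on the counter. Origin: centre of its underside, z up
- cup: frosted glass cup, 74 mm across the rim, 85 mm high, bystander. Origin: centre of its underside
- flashlight: black UV flashlight lying on the counter, 115 mm long, head 33 mm across, bystander. Origin: underside, near mid-length; its x axis is its length
- scraper: grey plastic scraper lying on the counter, about 133 mm long, 48 mm wide blade, 14 mm thick grip, bystander. Origin: underside, at the neck; its x axis is its length
- front_edge (a point): middle of the top edge of the wide drawer's front panel's outer face (3 mm behind the pad's face); moves with the drawer, axes as front_pad. The panel is 132 wide x 50 high x 8 mm thick; this edge is 156 mm above the counter, 4 mm below the cabinet's top, the pad's centre 25 mm lower. When latched, the panel's back stands 20 mm in front of the shell
Not all that is in view belongs to the job. Several things have the shape of the resin_cube; the one meant has the colours described above.

How it is judged (in metres and radians):
On the way, in this order (a step that is already met when the one before it is completed fails the run):
1. the latch has been pushed and the wide drawer has sprung out (at least 45 mm) (value of joint drawer above 0.045 m), for 0.2 s.
2. the cube lies in the drawer, let go, with the drawer still out (value of joint drawer above 0.03 m and x of resin_cube in the frame of drawer_floor between -0.042 and 0.092 m and y of resin_cube in the frame of drawer_floor between -0.06 and 0.06 m and z of resin_cube in the frame of drawer_floor between -0.005 and 0.034 m and contact force between the fingers and resin_cube below 0.1 N and linear speed of resin_cube below 0.05 m/s), for 0.2 s.
At the end, for the whole second after the job is handed in: the wide drawer is held shut by its latch (joint between -3 and +4 mm, nothing pressing on it) with the resin cube at rest inside it on its floor (value of joint drawer between -0.003 and 0.004 m and x of resin_cube in the frame of drawer_floor between -0.042 and 0.092 m and y of resin_cube in the frame of drawer_floor between -0.06 and 0.06 m and z of resin_cube in the frame of drawer_floor between -0.005 and 0.034 m and linear speed of resin_cube below 0.03 m/s); the robot touches nothing.
It fails at once if the robot presses on the drawer with more than 15 N (contact force between any of the fingers, the arm and drawer above 15 N).
It fails at once if the cube is dropped or thrown: it moves faster than 0.8 m/s out of the fingers (a fall of about 3 cm) (contact force between the fingers and resin_cube below 0.05 N and linear speed of resin_cube above 0.8 m/s).
It fails at once if the cup, flashlight or scraper is moved more than 20 mm (distance of any of cup, flashlight, scraper from where it was at the start of the episode above 0.02 m).
It also fails if it takes over 69 s, if anything falls off the work surface, if the arm or the gripper's body presses on something with over 40 N, if the wrist force passes 120 N, or if a joint passes its speed limit or range.

## Working session

There is one attempt and no reset: what is moved stays moved. The work goes in short steps, Python scripts to look and compute and a tool call to move; the robot and the scene stay as the last step left them, time stands still between calls to the robot, and variables do not carry over. Pictures are saved under pics/ and viewed, at most 10 in all, crops included, and the job is handed in when it is done.

Besides the shell and the picture viewer there is one more tool, called after "Call:" in YAML: its name, and indented under it one key for each argument. arm_command: Moves the arm, as the interface text tells. Its arguments: {"type":"object","properties":{"motion":{"type":"array"},"force":{"type":"number"}},"required":["motion"]}

```bash
mkdir -p pics; cat > h.py <<'E'
import numpy as np, cv2
from cell import robot, vision, finish_job, nets
def cam(n):
    m=vision.camera_model(n); K=np.array([[m['fx'],0,m['cx']],[0,m['fy'],m['cy']],[0,0,1.]])
    return K,np.array(m['dist'],float),np.array(m['R'],float),np.array(m['t'],float)
def onz(n,px,z):
    K,d,R,t=cam(n); u=cv2.undistortPoints(np.array(px,float).reshape(-1,1,2),K,d).reshape(-1,2)
    r=np.c_[u,np.ones(len(u))]@R; c=-R.T@t
    return c+r*((z-c[2])/r[:,2])[:,None]
def proj(n,X):
    K,d,R,t=cam(n); return cv2.projectPoints(np.array(X,float).reshape(-1,1,3),cv2.Rodrigues(R)[0],t,K,d)[0].reshape(-1,2)
E
python3 - <<'E'
from h import *
for n in('scene','top'):
    cv2.imwrite(f'pics/{n}0.png',vision.grab_frame(n))
    K,d,R,t=cam(n); print(n,-R.T@t,K[0,0],R[2])
    for th in('cabinet','front_pad','resin_cube','cup','flashlight','scraper'):
        for o in nets.cut_out(n,th)[:4]: print(th,round(o['conf'],2),np.round(o['extent']))
s=robot.get_state();print(s)
E
```

```text
scene [ 830.36870478 -455.48788863  701.86274814] 408.60494227729447 [-0.3252544   0.63293955 -0.70256466]
cabinet 0.83 [232. 321. 178. 158.]
front_pad 0.79 [265. 281.  50.  73.]
resin_cube 0.7 [301. 205.  25.  22.]
resin_cube 0.55 [269. 190.  18.  19.]
resin_cube 0.53 [274. 219.  10.  20.]
resin_cube 0.48 [306. 182.  17.  15.]
cup 0.81 [390. 246.  41.  52.]
flashlight 0.9 [364. 156.  42.  23.]
scraper 0.87 [422. 202.  24.  39.]
scraper 0.2 [264. 281.  51.  71.]
top [ 430.47642494   46.76851412 1171.37594726] 401.60083876283346 [ 0.13964267 -0.00220576 -0.9901995 ]
cabinet 0.69 [430. 195. 104. 110.]
cabinet 0.53 [394. 195.  37.  48.]
front_pad 0.87 [394. 195.  32.  51.]
resin_cube 0.7 [392. 198.  29.  46.]
resin_cube 0.6 [288. 234.   9.  17.]
resin_cube 0.6 [262. 239.  12.  14.]
resin_cube 0.58 [311. 242.  10.  14.]
cup 0.75 [308. 146.  31.  34.]
flashlight 0.73 [202. 210.  13.  42.]
scraper 0.61 [231. 142.  41.  21.]
{'t': 0.7, 'qpos': array([ 9.53215443e-01,  2.58568363e-01,  1.53499514e+00,  6.04261831e-06,
        1.34800655e+00, -2.02817859e-01]), 'qd': array([-6.44674951e-05,  1.50570372e-03,  1.43629123e-03, -2.79101970e-04,
       -5.46245240e-05,  1.15023278e-03]), 'joint_torque': array([-6.00692256e-04, -4.37065637e+01, -2.84258348e+01,  7.16065848e-02,
        3.09458363e-02, -6.83253347e-05]), 'ee_pos': array([221.62378466, 503.37738502, 209.8717355 ]), 'eef_rot': array([ 3.14156933e+00, -1.22072140e-06,  2.72682829e+00]), 'wrist_force': array([-0.42246031,  0.20175749, -0.29541385]), 'torque': array([-0.00081099,  0.01120815, -0.03871952]), 'finger_force': 0.0, 'gripper_width': 92.76727555469358}
```

```bash
python3 - <<'E'
import cv2
a=cv2.imread('pics/scene0.png')[120:400,130:480]; cv2.imwrite('pics/s0c.png',cv2.resize(a,(750,600),interpolation=3))
a=cv2.imread('pics/top0.png')[100:300,180:500]; cv2.imwrite('pics/t0c.png',cv2.resize(a,(800,500),interpolation=3))
E
```

```text
(no output)
```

View pics/s0c.png

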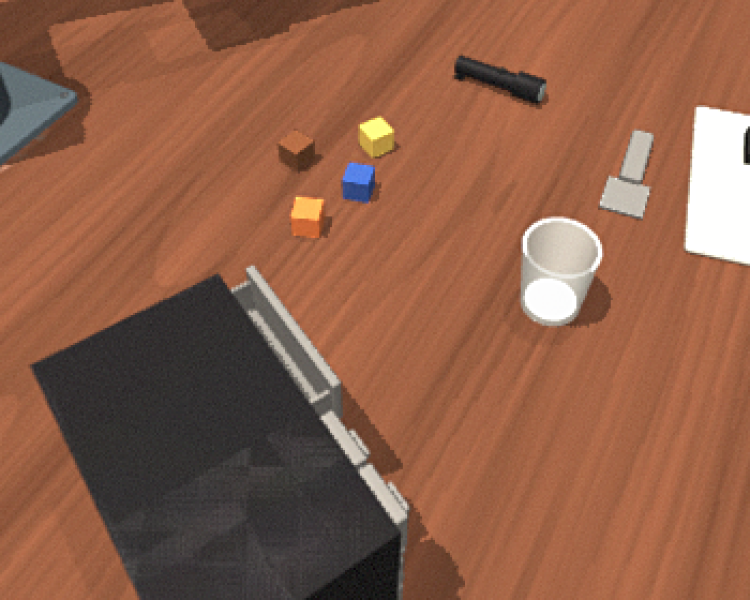

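View pics/t0c.png

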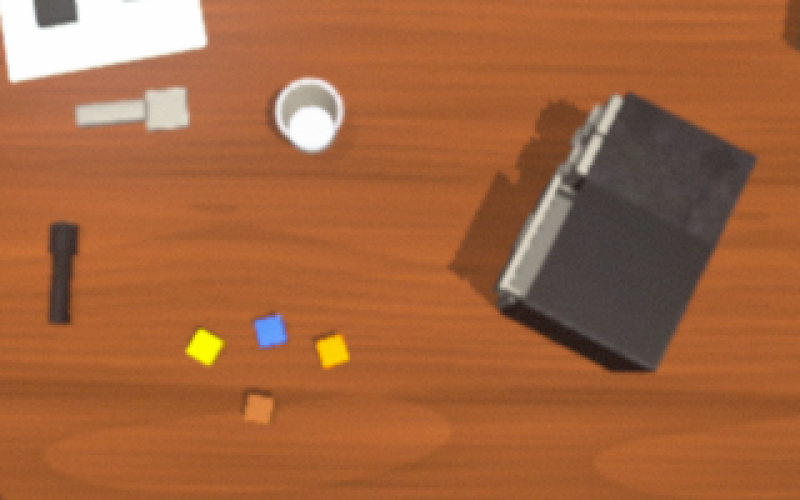

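The blue cube is at about (297,205) in scene and (288,232) in top, with yellow, orange and brown look-alikes beside it. The cabinet is at the right of the top picture, and the wide drawer front faces left (−px).

```bash
cat >> h.py <<'E'
def blue(n):
    im=vision.grab_frame(n); h=cv2.cvtColor(im,cv2.COLOR_BGR2HSV); m=cv2.inRange(h,(100,120,60),(130,255,255))
    k,l,s,c=cv2.connectedComponentsWithStats(m); i=1+np.argmax(s[1:,4]); return l==i,s[i],c[i]
def world(p,P):  # p=(x,y,yaw)
    c,s=np.cos(p[2]),np.sin(p[2]); P=np.atleast_2d(np.array(P,float)); return np.c_[p[0]+c*P[:,0]-s*P[:,1],p[1]+s*P[:,0]+c*P[:,1],P[:,2]]
E
cat > fit.py <<'E'
from h import *
from scipy.optimize import least_squares
S=lambda x,y:(130+x*350/750,120+y*280/600); T=lambda x,y:(180+x/2.5,100+y/2.5)
# cabinet-frame pts
FW,FN,BW,BN=[-75,-125,160],[-75,125,160],[75,-125,160],[75,125,160]
PW,PN=[-103,-121,156],[-103,11,156]
obs=[('scene',FW,S(220,276)),('scene',BW,S(35,365)),('scene',FN,S(399,530)),('scene',PW,S(255,268)),('scene',PN,S(340,382)),('top',FN,T(627,93)),('top',BN,T(755,157))]
for n,P,u in obs: print(n,P,np.round(onz(n,u,P[2])[0]))
f=lambda p:np.concatenate([proj(n,world(p,P))[0]-u for n,P,u in obs])
best=min((least_squares(f,[650,-50,y],loss='soft_l1') for y in np.arange(-3,3.2,.7)),key=lambda r:r.cost)
print(best.x,best.cost,np.round(f(best.x).reshape(-1,2),1)); p=best.x
print('pad',world(p,[-106,-55,131]),'floor',world(p,[-55,-55,112]))
from scipy.optimize import minimize
for n in('scene','top'):
    m,s,c=blue(n); ctr=s[:2]+s[2:4]/2; print(n,s,c,onz(n,c,20 if n=='scene' else 27))
    im=vision.grab_frame(n)
    for z,x0,x1,y0,y1 in((160,-75,75,-125,125),(0,-75,75,-125,125),(156,-103,-95,-121,11)):
        q=proj(n,world(p,[[x0,y0,z],[x1,y0,z],[x1,y1,z],[x0,y1,z]])); cv2.polylines(im,[np.int32(q*8)],True,(0,255,0),1,cv2.LINE_AA,3)
    cv2.imwrite(f'pics/{n}1.png',im)
a=cv2.resize(cv2.imread('pics/scene1.png')[220:400,130:340],None,fx=1.9,fy=1.9);b=cv2.resize(cv2.imread('pics/top1.png')[125:265,355:500],(354,342))
cv2.imwrite('pics/ov1.png',np.hstack([a,b]))
E
python3 fit.py
```

```text
scene [-75, -125, 160] [ 513. -136.  160.]
scene [75, -125, 160] [ 445. -265.  160.]
scene [-75, 125, 160] [ 730. -247.  160.]
scene [-103, -121, 156] [ 530. -113.  156.]
scene [-103, 11, 156] [ 643. -171.  156.]
top [-75, 125, 160] [ 729. -248.  160.]
top [75, 125, 160] [ 663. -381.  160.]Traceback (most recent call last):
  File "fit.py", line 10, in <module>
    best=min((least_squares(f,[650,-50,y],loss='soft_l1') for y in np.arange(-3,3.2,.7)),key=lambda r:r.cost)
  File "fit.py", line 10, in <genexpr>
    best=min((least_squares(f,[650,-50,y],loss='soft_l1') for y in np.arange(-3,3.2,.7)),key=lambda r:r.cost)
              ~~~~~~~~~~~~~^^^^^^^^^^^^^^^^^^^^^^^^^^^^^^
    return func(*args, **kwargs)
    result = trf(vector_fun.fun, vector_fun.jac, x0, f0, J0, lb, ub, ftol, xtol,
                 gtol, max_nfev, x_scale, loss_function, tr_solver,
                 tr_options.copy(), verbose, callback=callback_wrapped)
    return trf_no_bounds(
        fun, jac, x0, f0, J0, ftol, xtol, gtol, max_nfev, x_scale,
        loss_function, tr_solver, tr_options, verbose, callback=callback
[... 862 characters left out ...]
^^^^^^^^^^^^^^^^
    return np.atleast_1d(self.fun(x))
                         ~~~~~~~~^^^
    return self.f(x, *self.args, **self.kwargs)
           ~~~~~~^^^^^^^^^^^^^^^^^^^^^^^^^^^^^^
  File "fit.py", line 9, in <lambda>
    f=lambda p:np.concatenate([proj(n,world(p,P))[0]-u for n,P,u in obs])
                               ~~~~^^^^^^^^^^^^^^
  File "h.py", line 11, in proj
    K,d,R,t=cam(n); return cv2.projectPoints(np.array(X,float).reshape(-1,1,3),cv2.Rodrigues(R)[0],t,K,d)[0].reshape(-1,2)
            ~~~^^^
  File "h.py", line 4, in cam
    m=vision.camera_model(n); K=np.array([[m['fx'],0,m['cx']],[0,m['fy'],m['cy']],[0,0,1.]])
ValueError: time passes only in moves, steps and waits
```

```bash
sed -i 's/^def cam/from functools import lru_cache\n@lru_cache\ndef cam/' h.py; python3 fit.py | tail -n +8
```

```text
[ 586.82410565 -257.05364666   -2.04977211] 6.226952231155897 [[-0.3 -1.8]
 [-2.2 -0.7]
 [ 0.7  1.6]
 [-0.5 -2.2]
 [ 0.7  0.3]
 [-0.2 -1.1]
 [ 0.2  0.1]]
pad [[ 586.86566631 -137.63422498  131.        ]] floor [[ 563.36127288 -182.89506335  112.        ]]
scene [142  15  76  43 935] [177.93368984  29.6802139 ] [[-441.53167958  767.4350475    20.        ]]
top [282 227  12  11 102] [287.59803922 231.98039216] [[483.78939691 128.05456792  27.        ]]
```

View pics/ov1.png

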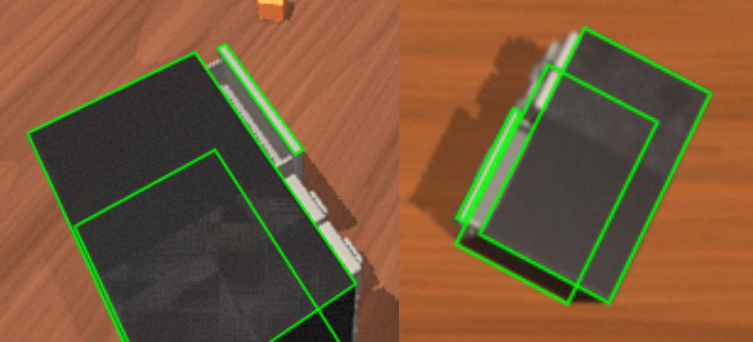

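The overlay matches the cabinet and drawer front to about a pixel. Next I fit the cube in both views and work out the first moves.

```bash
cat >> h.py <<'E'
def bluemask(n):
    h=cv2.cvtColor(vision.grab_frame(n),cv2.COLOR_BGR2HSV); m=cv2.inRange(h,(100,110,50),(130,255,255))
    k,l,s,c=cv2.connectedComponentsWithStats(m)
    e=np.array((298,205) if n=='scene' else (288,232)); i=1+np.argmin(np.linalg.norm(c[1:]-e,axis=1)); return np.uint8(l==i)
def tool(target):   # displacement in units along tool axes
    from scipy.spatial.transform import Rotation as Ro
    s=robot.get_state(); R=Ro.from_euler('xyz',s['eef_rot']).as_matrix()
    return R.T@(np.array(target)-s['ee_pos'])/30
P=[586.8,-257.05,-2.0498]
E
cat > cube.py <<'E'
from h import *
from scipy.optimize import minimize
M={n:bluemask(n) for n in('scene','top')}; print({n:m.sum() for n,m in M.items()})
B=np.array([[x,y,z] for x in(-15,15) for y in(-15,15) for z in(0,30)])
D={n:cv2.GaussianBlur(cv2.resize(m*1.,None,fx=4,fy=4,interpolation=cv2.INTER_LINEAR),(0,0),2) for n,m in M.items()}
def cost(p):
    c=0
    for n in M:
        q=cv2.convexHull(np.float32(proj(n,world(p,B)))); a=np.zeros((1600,2560),np.uint8)
        cv2.fillConvexPoly(a,np.int32(np.round((q*4+1.5)*8)),1,shift=3); c+=np.abs(cv2.GaussianBlur(a*1.,(0,0),2)-D[n]).sum()/D[n].sum()
    return c
b=min((minimize(cost,[484,128,y],method='Nelder-Mead',options=dict(initial_simplex=[[480,124,y],[490,128,y],[484,135,y],[482,126,y+.3]],xatol=.1,maxfev=70)) for y in(0,.5,1.0)),key=lambda r:r.fun)
print('cube',b.x,b.fun)
E
python3 cube.py
python3 - <<'E'
from h import *
print('others',onz('top',[(262,239),(311,240.5),(283.5,263.5),(308,146)],20).round()[:,:2])
print('pad',world(P,[-106,-55,131]),robot.get_state()['eef_rot'])
E
```

```text
{'scene': np.uint64(223), 'top': np.uint64(106)}
cube [4.83676010e+02 1.29100137e+02 3.16484182e-01] 0.3725325520982211
others [[463. 201.]
 [461.  61.]
 [395. 138.]
 [738.  75.]]
pad [[ 586.84489113 -137.63057953  131.        ]] [3.14156208e+00 9.94555955e-06 2.72679550e+00]
```

Call:
arm_command:
  motion:
    - [0,[0,0,0],[0,0,0.15]]
    - [0,[0,0,0],[0,0,0.15]]
    - [0,[0,0,0],[0,0,0.15]]
    - [0,[0,0,0],[0,0,0.15]]
    - [0,[0,0,0],[0,0,0.15]]

```text
t: 1.5
ee_pos: [221.6, 503.4, 209.9]
eef_rot: [3.142, -0.0, 1.971]
wrist_force: [0.5, -0.3, 0.2]
gripper_width: 57.5
finger_force: 0.0
```

Call:
arm_command:
  motion:
    - [0,[0,0,0],[0,0,0.15]]
    - [0,[0,0,0],[0,0,0.15]]
    - [0,[0,0,0],[0,0,0.15]]
    - [0,[0,0,0],[0,0,0.15]]
    - [0,[0,0,0],[0,0,0.15]]

```text
t: 2.0
ee_pos: [221.6, 503.4, 209.8]
eef_rot: [-3.142, 0.0, 1.221]
wrist_force: [0.6, -0.5, -0.3]
gripper_width: 17.6
finger_force: 0.0
```

Call:
arm_command:
  motion:
    - [0,[0,0,0],[0,0,0.135]]
    - [0,[0,0,0],[0,0,0]]

```text
t: 2.2
ee_pos: [221.7, 503.4, 209.9]
eef_rot: [3.142, -0.0, 1.091]
wrist_force: [-0.3, 0.4, -0.3]
gripper_width: 2.5
finger_force: 0.0
```

```bash
python3 -c "
from h import *
print(robot.get_state()); t=world(P,[-106-37.5,-55,131])[0]; t[2]=200; print(t,tool(t))"
```

```text
{'t': 2.2, 'qpos': array([ 9.53140055e-01,  2.58561502e-01,  1.53500973e+00, -4.30959228e-06,
        1.34799653e+00,  1.43335001e+00]), 'qd': array([ 0.00116363,  0.00131072,  0.00032004, -0.00038276,  0.00079448,
       -0.14028649]), 'joint_torque': array([-2.87374633e-02, -4.38227928e+01, -2.85391438e+01,  1.70215429e-02,
       -7.83827249e-02,  1.44245189e+00]), 'ee_pos': array([221.66258805, 503.35533133, 209.86956771]), 'eef_rot': array([ 3.14158508e+00, -2.40840482e-05,  1.09058732e+00]), 'wrist_force': array([-0.32394801,  0.39726893, -0.33574011]), 'torque': array([-0.06404257,  0.09706998,  0.01058779]), 'finger_force': 0.0, 'gripper_width': 2.5271314927354025}
[ 604.12846149 -104.35103333  200.        ] [-12.07627857  20.66490304   0.32885127]
```

Call:
arm_command:
  motion:
    - [0,[-0.58,0.98,0],[0,0,0]]
    - [0,[-0.58,0.98,0],[0,0,0]]
    - [0,[-0.58,0.98,0],[0,0,0]]
    - [0,[-0.58,0.98,0],[0,0,0]]
    - [0,[-0.58,0.98,0],[0,0,0]]

```text
t: 2.7
ee_pos: [312.5, 357.3, 210.0]
eef_rot: [3.141, -0.0, 1.096]
wrist_force: [0.1, -0.6, 0.6]
gripper_width: 0.6
finger_force: 0.0
```

Call:
arm_command:
  motion:
    - [0,[-0.58,0.98,0],[0,0,0]]
    - [0,[-0.58,0.98,0],[0,0,0]]
    - [0,[-0.58,0.98,0],[0,0,0]]
    - [0,[-0.58,0.98,0],[0,0,0]]
    - [0,[-0.58,0.98,0],[0,0,0]]

```text
t: 3.2
ee_pos: [403.0, 212.2, 210.1]
eef_rot: [3.141, -0.0, 1.096]
wrist_force: [1.0, 0.6, 0.3]
gripper_width: 0.6
finger_force: 0.0
```

Call:
arm_command:
  motion:
    - [0,[-0.58,0.98,0],[0,0,0]]
    - [0,[-0.58,0.98,0],[0,0,0]]
    - [0,[-0.58,0.98,0],[0,0,0]]
    - [0,[-0.58,0.98,0],[0,0,0]]
    - [0,[-0.58,0.98,0],[0,0,0]]

```text
t: 3.7
ee_pos: [493.4, 67.2, 210.0]
eef_rot: [3.141, -0.0, 1.096]
wrist_force: [0.8, 0.9, 1.1]
gripper_width: 0.3
finger_force: 0.0
```

Call:
arm_command:
  motion:
    - [0,[-0.5,0.98,0],[0,0,0]]
    - [0,[-0.5,0.98,0],[0,0,0]]
    - [0,[-0.5,0.98,0],[0,0,0]]
    - [0,[-0.5,0.98,0],[0,0,0]]
    - [0,[0,0,0],[0,0,0]]

```text
t: 4.2
ee_pos: [571.4, -42.5, 209.4]
eef_rot: [3.14, 0.001, 1.092]
wrist_force: [-0.3, -0.7, -0.4]
gripper_width: 0.4
finger_force: 0.0
```

```bash
python3 -c "
from h import *
s=robot.get_state();print(s['ee_pos'],s['eef_rot'],s['wrist_force'],s['gripper_width']); t=world(P,[-106-32.5,-55,148])[0]; print(t,tool(t))"
```

```text
[571.42989219 -42.49816849 209.36666207] [3.14014581e+00 8.13375983e-04 1.09236699e+00] [-0.27992753 -0.66123262 -0.4256004 ] 0.3881441206683271
[ 601.82398544 -108.78830616  148.        ] [-1.49346988  1.9137177   2.04954183]
```

Call:
arm_command:
  motion:
    - [0,[-0.25,0.95,0.3],[0,0,0]]
    - [0,[-0.25,0.96,0.3],[0,0,0]]
    - [0,[-0.1,0,0.7],[0,0,0]]
    - [0,[-0.1,0,0.7],[0,0,0]]
    - [0,[0,0,0.05],[0,0,0]]

```text
t: 4.7
ee_pos: [608.3, -83.2, 145.3]
eef_rot: [-3.135, 0.001, 1.094]
wrist_force: [-0.2, 0.2, -0.2]
gripper_width: 0.6
finger_force: 0.0
```

```bash
python3 -c "
from h import *
s=robot.get_state();print(s['ee_pos'],s['eef_rot'],s['wrist_force'],s['gripper_width']); t=world(P,[-106-7.5,-55,148])[0]; print(t,tool(t))"
```

```text
[608.26112498 -83.17424641 145.25050064] [-3.13528200e+00  9.16642881e-04  1.09423667e+00] [-0.20867247  0.16555052 -0.24853229] 0.5847427491858189
[ 590.3016052  -130.97467029  148.        ] [-1.69051331  0.19838757 -0.09135419]
```

Call:
arm_command:
  motion:
    - [0,[-0.4,0.2,-0.05],[0,0,0]]
    - [0,[-0.4,0,0],[0,0,0]]
    - [0,[-0.3,0,0],[0,0,0]]
    - [0,[-0.1,0,0],[0,0,0]]
    - [0,[-0.1,0,0],[0,0,0]]

```text
t: 5.2
ee_pos: [597.9, -122.0, 150.6]
eef_rot: [3.141, -0.0, 1.091]
wrist_force: [0.1, 0.1, 0.2]
gripper_width: 0.3
finger_force: 0.0
```

Call:
arm_command:
  motion:
    - [0,[-0.05,0,0],[0,0,0]]
    - [0,[-0.05,0,0],[0,0,0]]
    - [0,[0,0,0],[0,0,0]]

```text
t: 5.5
ee_pos: [596.6, -124.0, 149.9]
eef_rot: [3.142, 0.0, 1.092]
wrist_force: [0.9, 0.2, -0.5]
gripper_width: 0.5
finger_force: 0.0
```

Call:
arm_command:
  motion:
    - [0,[-0.05,0,0],[0,0,0]]
    - [0,[-0.05,0,0],[0,0,0]]
    - [0,[0,0,0],[0,0,0]]

```text
t: 5.8
ee_pos: [595.1, -126.8, 149.8]
eef_rot: [-3.142, 0.0, 1.092]
wrist_force: [1.2, 0.1, -0.2]
gripper_width: 0.6
finger_force: 0.0
```

```bash
cat > st.py <<'E'
from h import *
s=robot.get_state(); d=np.array([np.cos(P[2]),np.sin(P[2]),0]); o=world(P,[-106-7.5,-55,148])[0]
e=np.array([-d[1],d[0],0]); r=s['ee_pos']-o
print('past nominal contact',round(r@d,2),'lat',round(r@e,2),'z',s['ee_pos'][2].round(1),'F',round(-s['wrist_force']@d,2),s['eef_rot'].round(3),'v',s['qd'].round(3))
E
python3 st.py
```

```text
past nominal contact -5.95 lat 2.35 z 149.8 F 0.64 [-3.142  0.     1.092] v [ 0.004 -0.    -0.001  0.002 -0.001  0.002]
```

Call:
arm_command:
  motion:
    - [0,[-0.05,0,0.06],[0,0,0]]
    - [0,[0,0,0],[0,0,0]]

```text
t: 6.0
ee_pos: [594.3, -128.1, 147.7]
eef_rot: [-3.141, 0.0, 1.092]
wrist_force: [-0.3, -0.8, -0.0]
gripper_width: 0.7
finger_force: 0.0
```

Call:
arm_command:
  motion:
    - [0,[-0.05,0,0],[0,0,0]]
    - [0,[0,0,0],[0,0,0]]

```text
t: 6.2
ee_pos: [593.7, -129.5, 148.0]
eef_rot: [-3.142, 0.0, 1.092]
wrist_force: [-0.2, -0.3, 0.9]
gripper_width: 0.2
finger_force: 0.0
```

Call:
arm_command:
  motion:
    - [0,[-0.05,0,0],[0,0,0]]
    - [0,[0,0,0],[0,0,0]]

```text
t: 6.4
ee_pos: [593.1, -130.9, 148.1]
eef_rot: [3.141, 0.0, 1.092]
wrist_force: [-0.6, 0.4, -0.2]
gripper_width: 0.4
finger_force: 0.0
```

```bash
python3 st.py
```

```text
past nominal contact -1.35 lat 2.41 z 148.1 F 0.06 [3.141 0.    1.092] v [ 0.001  0.001 -0.     0.001 -0.001  0.005]
```

Call:
arm_command:
  motion:
    - [0,[-0.05,0,0],[0,0,0]]
    - [0,[0,0,0],[0,0,0]]

```text
t: 6.6
ee_pos: [592.3, -132.2, 148.1]
eef_rot: [3.142, 0.0, 1.092]
wrist_force: [-0.4, 0.1, -0.0]
gripper_width: 0.5
finger_force: 0.0
```

Call:
arm_command:
  motion:
    - [0,[-0.05,0,0],[0,0,0]]
    - [0,[0,0,0],[0,0,0]]

```text
t: 6.8
ee_pos: [591.6, -133.5, 148.1]
eef_rot: [3.142, 0.0, 1.092]
wrist_force: [-0.3, -0.4, 0.1]
gripper_width: 0.4
finger_force: 0.0
```

Call:
arm_command:
  motion:
    - [0,[-0.05,0,0],[0,0,0]]
    - [0,[0,0,0],[0,0,0]]

```text
t: 7.0
ee_pos: [591.0, -134.9, 148.1]
eef_rot: [3.142, 0.0, 1.092]
wrist_force: [0.3, -0.4, 0.5]
gripper_width: 0.4
finger_force: 0.0
```

```bash
python3 st.py
```

```text
past nominal contact 3.16 lat 2.39 z 148.1 F -0.18 [3.142 0.    1.092] v [ 0.001  0.001 -0.002  0.002  0.001  0.004]
```

Call:
arm_command:
  motion:
    - [0,[-0.05,0,0],[0,0,0]]
    - [0,[0,0,0],[0,0,0]]

```text
t: 7.2
ee_pos: [590.3, -136.2, 148.0]
eef_rot: [-3.142, 0.0, 1.092]
wrist_force: [0.4, -0.7, -0.3]
gripper_width: 0.5
finger_force: 0.0
```

Call:
arm_command:
  motion:
    - [0,[-0.05,0,0],[0,0,0]]
    - [0,[0,0,0],[0,0,0]]

```text
t: 7.4
ee_pos: [589.6, -137.5, 148.1]
eef_rot: [-3.142, 0.0, 1.092]
wrist_force: [-0.4, 0.2, 0.0]
gripper_width: 0.9
finger_force: 0.0
```

Call:
arm_command:
  motion:
    - [0,[-0.05,0,0],[0,0,0]]
    - [0,[0,0,0],[0,0,0]]

```text
t: 7.6
ee_pos: [588.9, -138.8, 148.0]
eef_rot: [-3.142, 0.0, 1.092]
wrist_force: [0.1, -0.2, 0.1]
gripper_width: 0.2
finger_force: 0.0
```

```bash
python3 st.py
```

```text
past nominal contact 7.65 lat 2.36 z 148.0 F -0.13 [-3.142  0.     1.092] v [ 0.002  0.    -0.001 -0.     0.002  0.004]
```

```bash
python3 -c "
from h import *
a=vision.grab_frame('scene')[190:330,200:340]; b=vision.grab_frame('top')[150:250,340:440]
cv2.imwrite('pics/c2.png',np.hstack([cv2.resize(a,(400,400),interpolation=3),cv2.resize(b,(400,400),interpolation=3)]))
"
```

```text
(no output)
```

View pics/c2.png

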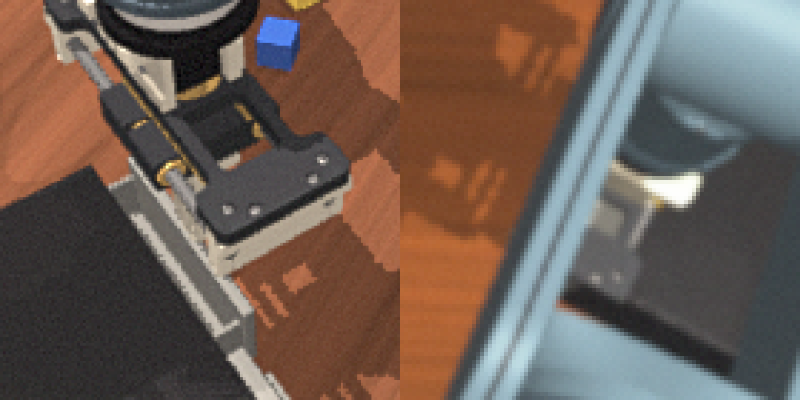

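The gripper hides the contact itself, but the fingers are very near the front panel and the drawer has not moved. I carry on in small steps.

Call:
arm_command:
  motion:
    - [0,[-0.05,0,0],[0,0,0]]
    - [0,[0,0,0],[0,0,0]]

```text
t: 7.9
ee_pos: [588.2, -140.1, 148.1]
eef_rot: [3.142, 0.0, 1.092]
wrist_force: [-0.0, -0.5, -0.5]
gripper_width: 0.2
finger_force: 0.0
```

Call:
arm_command:
  motion:
    - [0,[-0.05,0,0],[0,0,0]]
    - [0,[0,0,0],[0,0,0]]

```text
t: 8.1
ee_pos: [587.5, -141.5, 148.1]
eef_rot: [3.142, 0.0, 1.092]
wrist_force: [0.2, -0.1, 0.1]
gripper_width: 0.5
finger_force: 0.0
```

Call:
arm_command:
  motion:
    - [0,[-0.05,0,0],[0,0,0]]
    - [0,[0,0,0],[0,0,0]]

```text
t: 8.3
ee_pos: [586.8, -142.9, 148.1]
eef_rot: [3.142, 0.0, 1.092]
wrist_force: [-0.4, -0.8, 0.3]
gripper_width: 0.5
finger_force: 0.0
```

```bash
python3 st.py
```

```text
past nominal contact 12.15 lat 2.38 z 148.1 F -0.88 [3.142 0.    1.092] v [ 0.001  0.    -0.003  0.002  0.001  0.002]
```

```bash
python3 -c "
from h import *
im=vision.grab_frame('scene'); cv2.imwrite('pics/scene3.png',im); im0=cv2.imread('pics/scene0.png')
print(proj('scene',world(P,[[-103,11,156],[-93,11,156],[-103,-121,156],[-93,-121,156]])))
A=[]
for i in(im0,im):
    i=i.copy(); A.append(cv2.resize(i[225:325,230:330],(400,400),interpolation=3))
cv2.imwrite('pics/c3.png',np.hstack(A))
F=[]
for k in range(5): F.append(robot.get_state()['wrist_force'])
print(np.array(F).round(1))
"; python3 st.py
```

```text
[[289.36295192 298.52882874]
 [283.77610192 301.74593418]
 [248.47103231 242.89375472]
 [243.25786633 245.43129673]]
[[ 0.9 -0.2  0.4]
 [ 0.9 -0.2  0.4]
 [ 0.9 -0.2  0.4]
 [ 0.9 -0.2  0.4]
 [ 0.9 -0.2  0.4]]
past nominal contact 12.06 lat 2.38 z 148.1 F 0.22 [ 3.142 -0.     1.092] v [ 0.     0.001  0.     0.     0.    -0.   ]
```

View pics/c3.png

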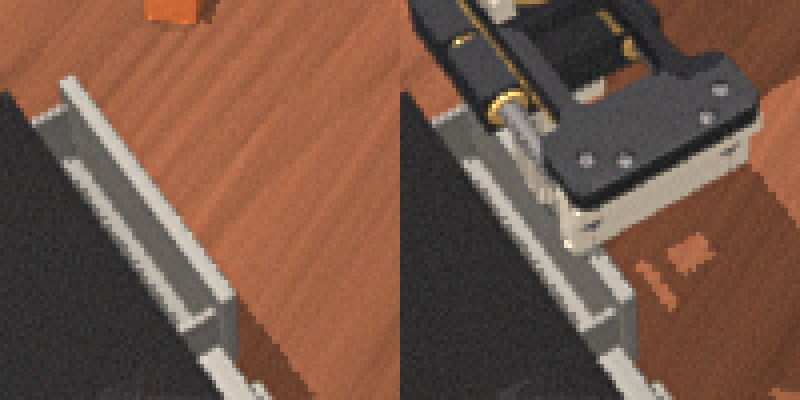

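The drawer has not moved yet, since its corner is unchanged at about (289,298). I check the panel estimate in the undisturbed top picture.

```bash
python3 -c "
from h import *
a=cv2.imread('pics/top0.png')[130:230,365:465]; A=cv2.resize(a,(600,600),interpolation=cv2.INTER_CUBIC); B=A.copy()
for x0,x1,y0,y1,z in((-103,-95,-121,11,156),(-75,75,-125,125,160)):
    q=proj('top',world(P,[[x0,y0,z],[x1,y0,z],[x1,y1,z],[x0,y1,z]]))
    q=(q+.5-[365,130])*6-.5; cv2.polylines(B,[np.int32(q)],True,(0,255,0),1)
cv2.imwrite('pics/c4.png',np.hstack([A[:,:400],B[:,:400]]))
s=robot.get_state()['ee_pos']; print(proj('scene',[s+[0,0,-25],s,s+[0,0,60]]))
"
```

```text
[[268.95120168 282.17016155]
 [267.95921356 273.4251939 ]
 [265.35194269 250.42115378]]
```

View pics/c4.png

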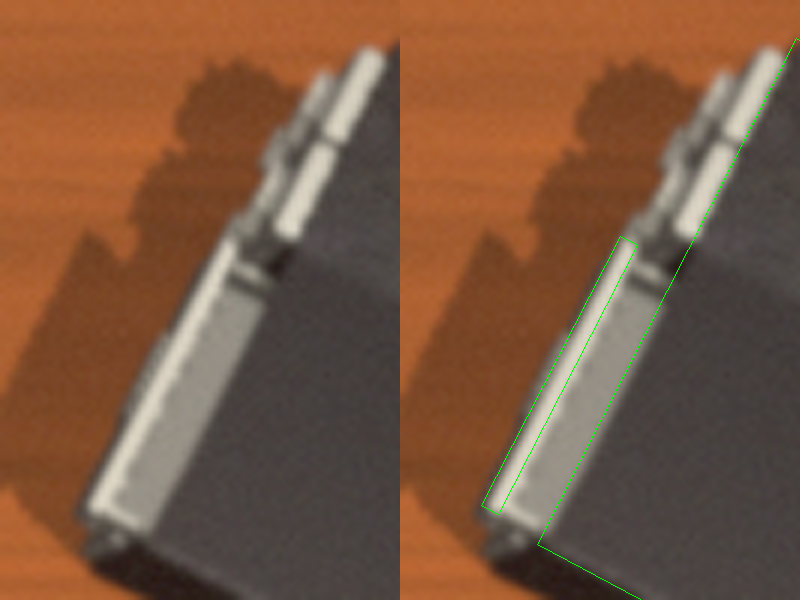

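The top picture shows the panel about 1 px (2–3 mm) further in than the fit. In the scene picture the block in view is the gripper body's end, hanging above the cabinet, so the fingers are hidden. I carry on.

Call:
arm_command:
  motion:
    - [0,[-0.05,0,0],[0,0,0]]
    - [0,[0,0,0],[0,0,0]]

```text
t: 8.55
ee_pos: [586.1, -144.1, 148.1]
eef_rot: [3.142, 0.0, 1.092]
wrist_force: [0.6, -0.6, 0.5]
gripper_width: 0.5
finger_force: 0.0
```

Call:
arm_command:
  motion:
    - [0,[-0.05,0,0],[0,0,0]]
    - [0,[0,0,0],[0,0,0]]

```text
t: 8.75
ee_pos: [585.4, -145.5, 148.1]
eef_rot: [-3.142, 0.0, 1.092]
wrist_force: [-0.5, -0.0, 0.1]
gripper_width: 0.5
finger_force: 0.0
```

```bash
python3 st.py
```

```text
past nominal contact 15.16 lat 2.38 z 148.1 F -0.24 [-3.142  0.     1.092] v [0.002 0.002 0.    0.003 0.001 0.003]
```

```bash
python3 -c "
from h import *
def cab(X): 
    c,s=np.cos(P[2]),np.sin(P[2]); r=X[:,:2]-P[:2]; return np.c_[r@[c,s],r@[-s,c]].round(1)
f=lambda x,y:((x+.5)/6-.5+365,(y+.5)/6-.5+130)
print('top panel corners',cab(onz('top',[f(88,508),f(228,232)],156)))
print('top shell corner',cab(onz('top',[f(145,545),f(395,40)],160)))
print('scene panel',cab(onz('scene',[(288.4,297.6),(246.8,243.5)],156)))
im=vision.grab_frame('scene'); print(np.abs(im.astype(int)-cv2.imread('pics/scene3.png'))[285:310,275:300].mean())
cv2.imwrite('pics/c5.png',cv2.resize(im[170:320,180:380],(800,600),interpolation=3))
s=robot.get_state()
from scipy.spatial.transform import Rotation as Ro
R=Ro.from_euler('xyz',s['eef_rot']).as_matrix()
print('cab frame TCP',cab(s['ee_pos'][None]))
for z in(25,-59):
  print(z,proj('scene',[s['ee_pos']+R@[a,b,z] for a in(-37,37) for b in(-94,94)]) if z<0 else proj('scene',[s['ee_pos']+R@[a,b,z] for a in(-7,7) for b in(-17,17)]))
"
```

```text
top panel corners [[-100.1 -120.4]
 [-101.1   14.4]]
top shell corner [[ -72.2 -123.6]
 [ -75.3  124.3]]
scene panel [[-102.6    8.8]
 [-100.  -121.4]]
9.5184
cab frame TCP [[-98.4 -52.6]]
25 [[258.7388567  277.91353855]
 [268.85709545 292.30058201]
 [265.96926897 274.06633605]
 [276.21265762 288.21943906]]
-59 [[215.09270137 223.70553852]
 [274.1436937  309.27177499]
 [255.33121352 205.6695987 ]
 [318.83876841 283.43528425]]
```

View pics/c5.png

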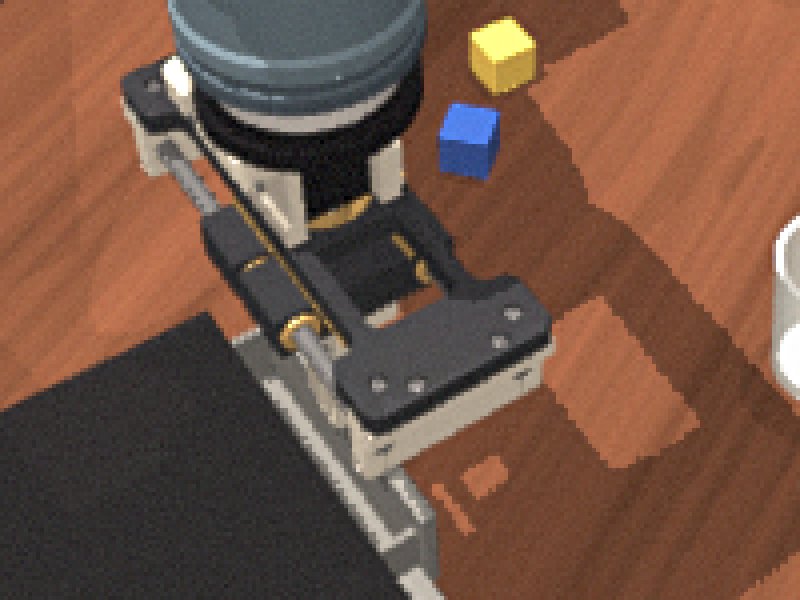

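The blue cube and the gripper are clear. A tan finger shows at about (325,400), near or past the panel line, which is suspicious. I zoom in there.

```bash
python3 -c "
from h import *
im=vision.grab_frame('scene')[235:310,230:305]
im=cv2.convertScaleAbs(im,alpha=1.3,beta=15)
A=cv2.resize(im,(600,600),interpolation=cv2.INTER_NEAREST)
s=robot.get_state()['ee_pos']
cv2.imwrite('pics/c6.png',A)
# project panel features
for nm,X in(('outer top',[[-101,-121,156],[-101,11,156]]),('inner top',[[-93,-121,156],[-93,11,156]]),('inner bottom',[[-93,-121,112],[-93,11,112]])): print(nm,((proj('scene',world(P,X))-[230,235])*8).round())
"
```

```text
outer top [[139.  67.]
 [466. 513.]]
inner top [[106.  83.]
 [430. 534.]]
inner bottom [[128. 209.]
 [439. 652.]]
```

View pics/c6.png

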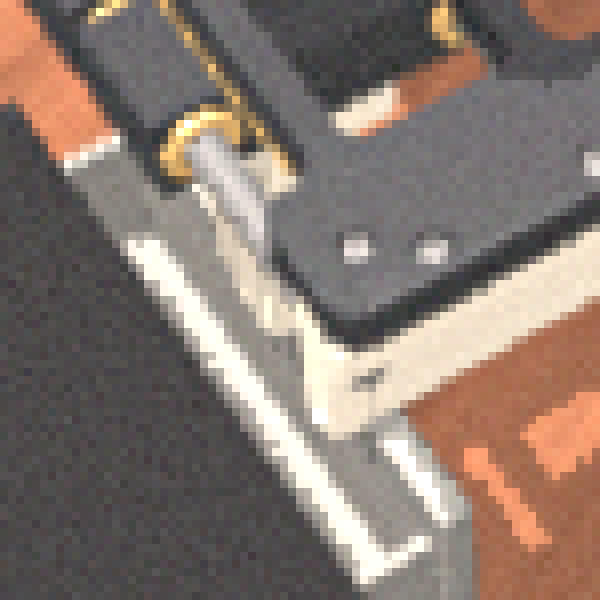

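The closed view does not settle it, because the fingertips may be passing above the panel. I back off, turn the gripper so the fingers show, and check where the tip really is.

Call:
arm_command:
  motion:
    - [0,[1,0,0],[0,0,0]]
    - [0,[1,0,0],[0,0,0]]
    - [0,[1,0,0],[0,0,0]]
    - [0,[0,0,0],[0,0,-0.14]]
    - [0,[0,0,0],[0,0,-0.14]]

```text
t: 9.35
ee_pos: [627.3, -64.2, 147.9]
eef_rot: [-3.141, -0.0, 1.379]
wrist_force: [-0.2, -0.2, -0.2]
gripper_width: 0.7
finger_force: 0.0
```

Call:
arm_command:
  motion:
    - [0,[0,0,0],[0,0,-0.14]]
    - [0,[0,0,0],[0,0,-0.14]]
    - [0,[0,0,0],[0,0,-0.14]]
    - [0,[0,0,0],[0,0,-0.14]]
    - [0,[0,0,0],[0,0,-0.14]]

```text
t: 9.85
ee_pos: [627.0, -65.4, 148.0]
eef_rot: [-3.142, -0.0, 2.078]
wrist_force: [-0.4, -0.4, -0.3]
gripper_width: 0.4
finger_force: 0.0
```

Call:
arm_command:
  motion:
    - [0,[0,0,0],[0,0,-0.14]]
    - [0,[0,0,0],[0,0,0]]

```text
t: 10.05
ee_pos: [627.0, -65.4, 148.0]
eef_rot: [-3.142, -0.0, 2.213]
wrist_force: [0.3, 0.2, 0.3]
gripper_width: 0.7
finger_force: 0.0
```

```bash
python3 -c "
from h import *
im=vision.grab_frame('scene'); s=robot.get_state()['ee_pos']; cv2.imwrite('pics/scene7.png',im)
q=proj('scene',[s+[0,0,-25],s,s+[0,0,59]]); print(s,q); x0,y0=[int(v) for v in q[1]-[50,55]]
A=cv2.resize(im[y0:y0+110,x0:x0+110],(600,600),interpolation=3)
for k in q: cv2.circle(A,tuple(int(v) for v in (k-[x0,y0])*600/110),4,(0,255,0),1)
cv2.imwrite('pics/c7.png',A); print(x0,y0)
"
```

```text
[626.98780251 -65.44249452 148.02500267] [[311.92503487 258.81281203]
 [312.06175877 249.92583923]
 [312.41339872 227.07386882]]
262 194
```

View pics/c7.png

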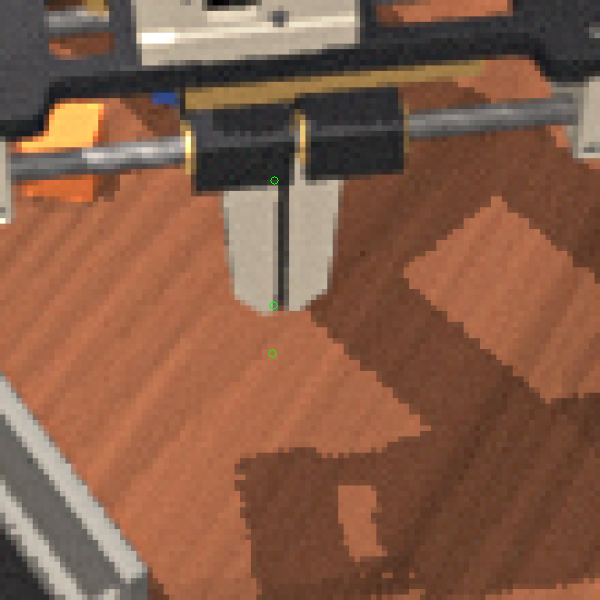

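The tip shows at (314,251) full-frame, but the reported pose predicts (312,259). The gripper is therefore displaced about 8 px from its reported place, in height or horizontally. I look for a view where both cameras see the gripper.

```bash
python3 -c "
from h import *
s=np.array([221.62,503.37,209.87])
for n in('scene','top'): print(n,proj(n,[s+[0,0,-25],s,s+[0,0,60]]).round(1))
for n in('scene','top'):
  q=proj(n,[s+[0,0,-25]])[0]; im=cv2.imread(f'pics/{n}0.png'); h=cv2.cvtColor(im,cv2.COLOR_BGR2HSV)
  x,y=[int(v) for v in q]
  if 0<x<640 and 0<y<400:
    t=h[max(0,y-26):y+22:2,max(0,x-40):x+40:2]
    print(n,x,y); print('\n'.join(''.join('#' if (p[1]<70 and p[2]>130) else 'k' if p[2]<75 else '.' if p[1]>110 else 'o' for p in r) for r in t))
"

```

```text
scene [[281.4  50.7]
 [281.1  42.1]
 [280.1  20.5]]
top [[123.7 336. ]
 [118.7 338.2]
 [105.5 343.9]]
scene 281 50
.........####o.oookkk#####ok############
.........####ooooookk#####kk############
.........o####o.oo.kk#####kk############
.........o####oooookk#####ok############
.o...o..oo####oo.okkk#####ok############
.......oo.####.o##kkk#####ok############
....oooooo########kkk###################
...ooooooo########kkk###################
###oo.ooo.########okko##################
###oo.oooo########okko##################
ooooo#..o#########okko##################
o#####....oo######okko##################
o####o.........o##okko##################
####ok..............oo##################
##okkk.................o################
okkkkk....................o#############
kkkk..........................oo#######o
ko................................oo###o
......................................o.
........................................
........................................
........................................
........................................
........................................
t
[... 294 characters left out ...]
...
k.......................................
......oo................................
ooooooooo...............................
ooooookkk...............................
oooookkkk...............................
ookkoook................................
kkkk..oooo..............................
kkk.....oooo............................
oook......oooo..........................
kooookk.....oooo........................
kkoooookk.....##oo...k..................
kkkoo#oookk....o##ookkkk...o............
kkkk####oookk....oookkkkkkooo...........
kkkk#####o#okkk...okkkkkkkkoo...........
kkkk#########okkk..kkkkkkoooo...........
kkkko#####o##okkkkk.kkkkkkooo...........
kkkko####o###okokkkkkkkkkkko............
```

```bash
python3 -c "
from h import *
s=np.array([221.62,503.37,209.87]); y=np.array([np.sin(2.7268),-np.cos(2.7268),0]); out=[]
for n in('scene','top'):
  q=proj(n,[s+y*55-[0,0,25],s-y*55-[0,0,25],s-[0,0,25]]); print(n,q.round(1)); im=cv2.imread(f'pics/{n}0.png')
  x0=max(0,int(q[2][0]-50)); y0=min(300,max(0,int(q[2][1]-50))); print(x0,y0)
  A=cv2.resize(im[y0:y0+100,x0:x0+100],(400,400),interpolation=3)
  for k in q: cv2.circle(A,tuple(int(v) for v in (k+.5-[x0,y0])*4),4,(0,255,0),1)
  out.append(A)
cv2.imwrite('pics/c8.png',np.hstack(out))
"

```

```text
scene [[296.9  45.8]
 [265.3  55.9]
 [281.4  50.7]]
231 0
top [[103.8 325.9]
 [143.9 346.1]
 [123.7 336. ]]
73 285
```

View pics/c8.png

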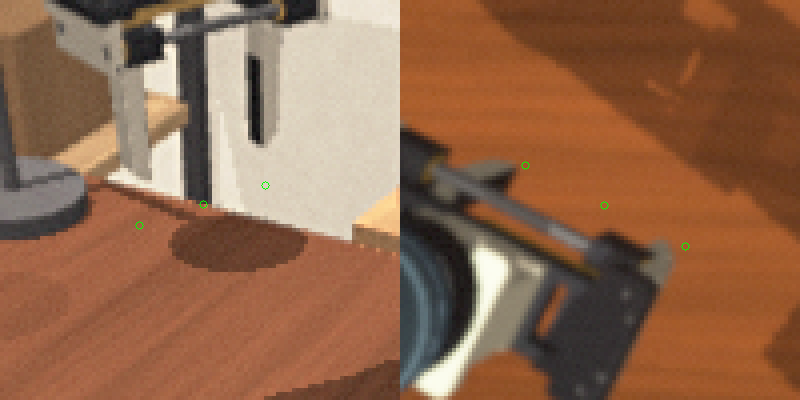

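Both views at the start pose show the fingertips displaced as if about 25 mm higher than predicted. I triangulate to be sure.

```bash
python3 -c "
from h import *
def tri(a,b):
    Q=[];U=[]
    for n,u in(('scene',a),('top',b)):
        K,d,R,t=cam(n); Q.append(np.c_[R,t]); U.append(cv2.undistortPoints(np.array([[u]],float),K,d).reshape(2,1))
    X=cv2.triangulatePoints(Q[0],Q[1],U[0],U[1]).ravel(); X=X[:3]/X[3]; return X.round(1),(proj('scene',[X])[0]-a).round(1),(proj('top',[X])[0]-b).round(1)
s=np.array([221.62,503.37,209.87]); y=np.array([np.sin(2.7268),-np.cos(2.7268),0])
print('pred',s-y*55-[0,0,25],s+y*55-[0,0,25])
print(tri((265.5,44.9),(140,347.5))); print(tri((296.5,36),(101,327.5)))
# side-view height of tip now, TCP xy assumed
r=robot.get_state()['ee_pos']; u=(262+282*110/600,194+311*110/600)
for z in (123,135,145,150,155): print(z,proj('scene',[[r[0],r[1],z]])[0].round(1),u)
"

```

```text
pred [199.45499034 453.03400546 184.87      ] [243.78500966 553.70599454 184.87      ]
(array([204.9, 448.3, 219.2]), array([-0.3,  0. ]), array([-0.2, -0.3]))
(array([247.2, 543.9, 217.7]), array([-0.5,  0.1]), array([-0.3, -0.5]))
123 [311.9 258.8] (313.7, 251.01666666666665)
135 [312.  254.6] (313.7, 251.01666666666665)
145 [312. 251.] (313.7, 251.01666666666665)
150 [312.1 249.2] (313.7, 251.01666666666665)
155 [312.1 247.4] (313.7, 251.01666666666665)
```

The tips really sit about 25–33 mm nearer the TCP height than stated, so I had been passing over the panel. I lower to TCP z of about 130, which puts the finger shaft on the pad in either case.

Call:
arm_command:
  motion:
    - [0,[0,0,0],[0,0,0.14]]
    - [0,[0,0,0],[0,0,0.14]]
    - [0,[0,0,0],[0,0,0.14]]
    - [0,[0,0,0],[0,0,0.14]]
    - [0,[0,0,0],[0,0,0.14]]

```text
t: 10.6
ee_pos: [627.0, -65.4, 148.0]
eef_rot: [-3.142, -0.0, 1.502]
wrist_force: [0.0, 1.1, -0.4]
gripper_width: 0.7
finger_force: 0.0
```

Call:
arm_command:
  motion:
    - [0,[0,0,0],[0,0,0.14]]
    - [0,[0,0,0],[0,0,0.14]]
    - [0,[0,0,0],[0,0,0.14]]
    - [0,[0,-0.15,0.6],[0,0,0]]
    - [0,[0,0,0],[0,0,0]]

```text
t: 11.1
ee_pos: [621.2, -62.8, 128.0]
eef_rot: [-3.137, 0.001, 1.089]
wrist_force: [-0.5, 1.1, 0.2]
gripper_width: 0.0
finger_force: 0.0
```

Call:
arm_command:
  motion:
    - [0,[-0.6,0,0],[0,0,0]]
    - [0,[-0.6,0,0],[0,0,0]]
    - [0,[-0.5,0,0],[0,0,0]]
    - [0,[-0.2,0,0],[0,0,0]]
    - [0,[0,0,0],[0,0,0]]

```text
t: 11.6
ee_pos: [596.3, -115.7, 130.5]
eef_rot: [3.141, -0.0, 1.089]
wrist_force: [0.2, -0.0, 0.2]
gripper_width: 0.4
finger_force: 0.0
```

```bash
python3 st.py
```

```text
past nominal contact -16.36 lat -1.73 z 130.5 F 0.05 [ 3.141 -0.     1.089] v [ 0.027  0.007 -0.005  0.011  0.     0.012]
```

Call:
arm_command:
  motion:
    - [0,[-0.1,0,0],[0,0,0]]
    - [0,[0,0,0],[0,0,0]]

```text
t: 11.8
ee_pos: [595.4, -116.7, 130.1]
eef_rot: [3.141, -0.0, 1.092]
wrist_force: [0.1, 0.8, -0.1]
gripper_width: 0.4
finger_force: 0.0
```

Call:
arm_command:
  motion:
    - [0,[-0.1,0,0],[0,0,0]]
    - [0,[0,0,0],[0,0,0]]

```text
t: 12.0
ee_pos: [593.9, -119.1, 130.0]
eef_rot: [-3.141, 0.0, 1.092]
wrist_force: [-0.3, -0.5, -0.0]
gripper_width: 0.6
finger_force: 0.0
```

Call:
arm_command:
  motion:
    - [0,[-0.05,0,0],[0,0,0]]
    - [0,[-0.05,0,0],[0,0,0]]
    - [0,[0,0,0],[0,0,0]]

```text
t: 12.3
ee_pos: [592.5, -122.0, 130.0]
eef_rot: [-3.142, 0.0, 1.092]
wrist_force: [0.6, -1.2, -0.4]
gripper_width: 0.5
finger_force: 0.0
```

Call:
arm_command:
  motion:
    - [0,[-0.05,0,0],[0,0,0]]
    - [0,[0,0,0],[0,0,0]]

```text
t: 12.5
ee_pos: [591.8, -123.4, 130.1]
eef_rot: [3.142, 0.0, 1.092]
wrist_force: [-0.1, -1.5, 0.3]
gripper_width: 0.2
finger_force: 0.0
```

```bash
python3 st.py
```

```text
past nominal contact -7.39 lat -2.11 z 130.1 F -1.33 [3.142 0.    1.092] v [ 0.002  0.    -0.001  0.004 -0.     0.002]
```

Call:
arm_command:
  motion:
    - [0,[-0.05,0,0],[0,0,0]]
    - [0,[0,0,0],[0,0,0]]

```text
t: 12.7
ee_pos: [591.1, -124.8, 130.0]
eef_rot: [-3.142, 0.0, 1.092]
wrist_force: [-0.4, -0.8, -0.0]
gripper_width: 0.5
finger_force: 0.0
```

Call:
arm_command:
  motion:
    - [0,[-0.05,0,0],[0,0,0]]
    - [0,[0,0,0],[0,0,0]]

```text
t: 12.9
ee_pos: [590.4, -126.1, 130.0]
eef_rot: [-3.142, 0.0, 1.092]
wrist_force: [-1.3, 0.6, -0.1]
gripper_width: 0.3
finger_force: 0.0
```

Call:
arm_command:
  motion:
    - [0,[-0.05,0,0],[0,0,0]]
    - [0,[0,0,0],[0,0,0]]

```text
t: 13.1
ee_pos: [589.7, -127.4, 130.0]
eef_rot: [-3.142, 0.0, 1.092]
wrist_force: [0.2, -0.6, -0.7]
gripper_width: 0.7
finger_force: 0.0
```

```bash
python3 st.py
```

```text
past nominal contact -2.86 lat -2.15 z 130.0 F -0.44 [-3.142  0.     1.092] v [ 0.004 -0.001 -0.003  0.003 -0.001  0.003]
```

Call:
arm_command:
  motion:
    - [0,[-0.05,0,0],[0,0,0]]
    - [0,[0,0,0],[0,0,0]]

```text
t: 13.3
ee_pos: [589.1, -128.8, 130.1]
eef_rot: [3.142, 0.0, 1.092]
wrist_force: [-0.1, -0.0, 0.9]
gripper_width: 0.4
finger_force: 0.0
```

Call:
arm_command:
  motion:
    - [0,[-0.05,0,0],[0,0,0]]
    - [0,[0,0,0],[0,0,0]]

```text
t: 13.5
ee_pos: [588.7, -129.4, 130.1]
eef_rot: [3.141, -0.001, 1.092]
wrist_force: [2.0, 2.1, -1.0]
gripper_width: 0.6
finger_force: 1.6
```

Call:
arm_command:
  motion:
    - [0,[-0.05,0,0],[0,0,0]]
    - [0,[0,0,0],[0,0,0]]

```text
t: 13.7
ee_pos: [588.0, -130.8, 130.1]
eef_rot: [3.141, -0.001, 1.092]
wrist_force: [2.6, 4.1, 0.7]
gripper_width: 0.7
finger_force: 2.4
```

```bash
python3 st.py
```

```text
past nominal contact 0.86 lat -2.12 z 130.1 F 4.83 [ 3.141e+00 -1.000e-03  1.092e+00] v [ 0.001  0.001  0.001 -0.004  0.001  0.002]
```

Contact, about where the fit put it, with the 4.5 N spring felt. Now I press in carefully.

Call:
arm_command:
  motion:
    - [0,[-0.05,0,0],[0,0,0]]
    - [0,[-0.05,0,0],[0,0,0]]
    - [0,[0,0,0],[0,0,0]]

```text
t: 14.0
ee_pos: [586.5, -133.7, 130.1]
eef_rot: [3.141, -0.001, 1.092]
wrist_force: [2.2, 3.8, 0.3]
gripper_width: 0.4
finger_force: 2.4
```

Call:
arm_command:
  motion:
    - [0,[-0.03,0,0],[0,0,0]]
    - [0,[0,0,0],[0,0,0]]

```text
t: 14.2
ee_pos: [586.1, -134.5, 130.1]
eef_rot: [3.141, -0.0, 1.092]
wrist_force: [1.3, 4.4, -0.7]
gripper_width: 0.2
finger_force: 2.5
```

Call:
arm_command:
  motion:
    - [0,[-0.03,0,0],[0,0,0]]
    - [0,[0,0,0],[0,0,0]]

```text
t: 14.4
ee_pos: [585.6, -135.4, 130.1]
eef_rot: [3.141, -0.0, 1.092]
wrist_force: [2.6, 3.4, 0.4]
gripper_width: 0.6
finger_force: 2.5
```

Call:
arm_command:
  motion:
    - [0,[-0.03,0,0],[0,0,0]]
    - [0,[0,0,0],[0,0,0]]

```text
t: 14.6
ee_pos: [585.2, -136.2, 130.1]
eef_rot: [3.141, -0.0, 1.092]
wrist_force: [2.6, 4.7, -0.5]
gripper_width: 0.1
finger_force: 2.5
```

Call:
arm_command:
  motion:
    - [0,[-0.03,0,0],[0,0,0]]
    - [0,[0,0,0],[0,0,0]]

```text
t: 14.8
ee_pos: [584.8, -137.0, 130.1]
eef_rot: [3.141, -0.0, 1.092]
wrist_force: [2.4, 3.6, -0.9]
gripper_width: 0.3
finger_force: 2.5
```

Call:
arm_command:
  motion:
    - [0,[-0.03,0,0],[0,0,0]]
    - [0,[0,0,0],[0,0,0]]

```text
t: 15.0
ee_pos: [584.4, -137.8, 130.1]
eef_rot: [3.141, -0.0, 1.092]
wrist_force: [3.0, 3.2, -0.1]
gripper_width: 0.4
finger_force: 2.5
```

Call:
arm_command:
  motion:
    - [0,[-0.03,0,0],[0,0,0]]
    - [0,[0,0,0],[0,0,0]]

```text
t: 15.2
ee_pos: [584.0, -138.6, 130.1]
eef_rot: [3.141, -0.0, 1.092]
wrist_force: [3.3, 3.5, -0.4]
gripper_width: 0.5
finger_force: 2.5
```

Call:
arm_command:
  motion:
    - [0,[-0.03,0,0],[0,0,0]]
    - [0,[0,0,0],[0,0,0]]

```text
t: 15.4
ee_pos: [583.6, -139.4, 130.1]
eef_rot: [3.141, -0.0, 1.092]
wrist_force: [2.4, 4.7, -1.0]
gripper_width: 0.2
finger_force: 2.6
```

Call:
arm_command:
  motion:
    - [0,[-0.03,0,0],[0,0,0]]
    - [0,[0,0,0],[0,0,0]]

```text
t: 15.6
ee_pos: [583.4, -139.8, 130.1]
eef_rot: [3.141, -0.001, 1.092]
wrist_force: [3.7, 5.4, -0.6]
gripper_width: 0.3
finger_force: 3.2
```

Call:
arm_command:
  motion:
    - [0,[-0.02,0,0],[0,0,0]]
    - [0,[0,0,0],[0,0,0]]

```text
t: 15.8
ee_pos: [583.2, -140.1, 130.1]
eef_rot: [3.141, -0.001, 1.092]
wrist_force: [3.4, 6.7, 0.2]
gripper_width: 0.3
finger_force: 3.7
```

Call:
arm_command:
  motion:
    - [0,[-0.025,0,0],[0,0,0]]
    - [0,[0,0,0],[0,0,0]]

```text
t: 16.0
ee_pos: [583.1, -140.4, 130.1]
eef_rot: [3.141, -0.002, 1.092]
wrist_force: [4.4, 8.3, 0.1]
gripper_width: 0.4
finger_force: 4.3
```

Force is about 9.4 N, so the stop is reached. I let go by backing off.

Call:
arm_command:
  motion:
    - [0,[0.2,0,0],[0,0,0]]
    - [0,[0.3,0,0],[0,0,0]]
    - [0,[0.3,0,0],[0,0,0]]
    - [0,[0.3,0,0],[0,0,0]]
    - [0,[0.4,0,0],[0,0,0]]

```text
t: 16.5
ee_pos: [603.1, -101.4, 130.0]
eef_rot: [-3.141, 0.001, 1.092]
wrist_force: [-0.5, 0.2, 0.5]
gripper_width: 0.4
finger_force: 0.2
```

Call:
arm_command:
  motion:
    - [0,[0.4,0,0],[0,0,0]]
    - [0,[0.5,0,0],[0,0,0]]
    - [0,[0.5,0,0],[0,0,0]]
    - [0,[0.5,0,0],[0,0,0]]
    - [0,[0,0,0],[0,0,0]]

```text
t: 17.0
ee_pos: [630.3, -48.9, 130.0]
eef_rot: [3.141, -0.001, 1.094]
wrist_force: [-0.1, -0.5, -0.0]
gripper_width: 0.5
finger_force: 0.0
```

```bash
python3 st.py; cat > dr.py <<'E'
from h import *
im=vision.grab_frame('scene'); im0=cv2.imread('pics/scene0.png'); cv2.imwrite('pics/last.png',im)
# right end of panel: match a patch of scene0 around outer corner along the slide direction
g=lambda i:cv2.cvtColor(i,cv2.COLOR_BGR2GRAY).astype(np.float32)
c0=proj('scene',world([*P],[[-103,11,150]]))[0]; T=cv2.getRectSubPix(g(im0),(13,15),tuple(map(float,c0)))
r=[]
for j in range(-16,64,2):
    c=proj('scene',world(P,[[-103-j,11,150]]))[0]; W=cv2.getRectSubPix(g(im),(13,15),tuple(map(float,c)))
    r.append((cv2.matchTemplate(W,T,cv2.TM_CCOEFF_NORMED)[0,0],j))
print('drawer est',sorted(r)[-3:])
E
python3 dr.py
```

```text
past nominal contact -91.31 lat -2.35 z 130.0 F -0.47 [ 3.141e+00 -1.000e-03  1.094e+00] v [-0.03  -0.008  0.017 -0.02  -0.002 -0.028]
drawer est [(np.float32(0.74068016), 32), (np.float32(0.8129018), 56), (np.float32(0.83707136), 58)]
```

The drawer is out by about 58 mm. Now I turn to the cube's orientation and open the fingers.

Call:
arm_command:
  motion:
    - [60,[0,0,0],[0,0,-0.14]]
    - [60,[0,0,0],[0,0,-0.14]]
    - [60,[0,0,0],[0,0,-0.14]]
    - [60,[0,0,0],[0,0,-0.14]]
    - [60,[0,0,0],[0,0,-0.14]]

```text
t: 17.55
ee_pos: [629.2, -51.7, 130.1]
eef_rot: [-3.141, 0.0, 1.797]
wrist_force: [-0.7, 0.3, -0.0]
gripper_width: 35.7
finger_force: 0.0
```

Call:
arm_command:
  motion:
    - [60,[0,0,0],[0,0,-0.095]]
    - [60,[0,0,0],[0,0,0]]

```text
t: 17.75
ee_pos: [629.2, -51.7, 130.0]
eef_rot: [-3.141, 0.0, 1.887]
wrist_force: [0.4, 0.3, 0.8]
gripper_width: 51.8
finger_force: 0.0
```

```bash
python3 cube.py; python3 -c "
from h import *
s=robot.get_state();print(s['ee_pos'],s['eef_rot'],s['gripper_width']);print(tool([483.7,129.1,60]))"
```

```text
{'scene': np.uint64(284), 'top': np.uint64(120)}
cube [4.83712823e+02 1.28323019e+02 3.89026085e-01] 1.9872061759276702
[629.26064989 -51.46792365 130.04998485] [-3.14134822e+00  1.51542549e-04  1.88371054e+00] 58.02330722705516
[ 7.22061904 -2.76301612  2.33458074]
```

Call:
arm_command:
  motion:
    - [60,[0.9,-0.35,0],[0,0,0]]
    - [60,[0.9,-0.35,0],[0,0,0]]
    - [60,[0.9,-0.35,0],[0,0,0]]
    - [60,[0.9,-0.35,0],[0,0,0]]
    - [60,[0.9,-0.35,0],[0,0,0]]

```text
t: 18.35
ee_pos: [536.8, 61.5, 130.1]
eef_rot: [3.141, 0.0, 1.884]
wrist_force: [0.5, 0.4, -0.8]
gripper_width: 59.9
finger_force: 0.0
```

Call:
arm_command:
  motion:
    - [60,[0.9,-0.35,0.5],[0,0,0]]
    - [60,[0.9,-0.35,0.5],[0,0,0]]
    - [60,[0.9,-0.3,0.7],[0,0,0]]
    - [60,[0,0,0.5],[0,0,0]]
    - [60,[0,0,0],[0,0,0]]

```text
t: 18.85
ee_pos: [481.8, 129.1, 62.5]
eef_rot: [-3.138, -0.001, 1.886]
wrist_force: [-0.2, 0.1, 1.2]
gripper_width: 59.9
finger_force: 0.0
```

```bash
cat > sc.py <<'E'
from h import *
s=robot.get_state();print(s['ee_pos'],s['eef_rot'],s['gripper_width']);print(tool([483.7,129.1,20]))
im=vision.grab_frame('scene'); h=cv2.cvtColor(im,cv2.COLOR_BGR2HSV)
q=proj('scene',[[484,129,15]])[0]; print(q)
x,y=[int(v) for v in q]; t=h[y-32:y+22,x-45:x+45]
print('\n'.join(''.join('B' if 100<=p[0]<=130 and p[1]>110 and p[2]>50 else '#' if (p[1]<80 and p[2]>110) else 'k' if p[2]<75 else '.' for p in r) for r in t))
E
python3 sc.py
```

```text
[481.80694291 129.10297469  62.50257575] [-3.13793022e+00 -8.52818914e-04  1.88632638e+00] 59.94734521340157
[-0.02088429  0.06514421  1.41650614]
[297.13035787 205.33647516]
.......................######.kk..........................########............####........
.......................######.kk..........................########........................
.......................######.kk.........................########.........................
.......................#######kk..........................#######.........................
.......................#######kk..........................#######.........................
........................######kk..........................#######.........................
........................######kk..........................#######.........................
........................######kk..........................#######.........................
........................######kk..........................#######.........................
........................######kk..........................#######.........................
...............
[... 3288 characters left out ...]
...............................................................
..........................................................................................
..........................................................................................
..........................................................................................
..........................................................................................
..........................................................................................
..........................................................................................
..........................................................................................
```

The fingers straddle the cube well, with tips at cols 280 and 310 and the cube at 297. I descend with force checks.

Call:
arm_command:
  motion:
    - [60,[0,0.06,0.4],[0,0,0]]
    - [60,[0,0,0.4],[0,0,0]]
    - [60,[0,0,0.4],[0,0,0]]
    - [60,[0,0,0.2],[0,0,0]]
    - [60,[0,0,0],[0,0,0]]

```text
t: 19.4
ee_pos: [484.6, 129.0, 20.7]
eef_rot: [-3.139, -0.001, 1.886]
wrist_force: [-0.7, -0.7, -0.1]
gripper_width: 60.1
finger_force: 0.0
```

Call:
arm_command:
  motion:
    - [60,[0,0,0.1],[0,0,0]]
    - [60,[0,0,0.1],[0,0,0]]
    - [60,[0,0,0],[0,0,0]]

```text
t: 19.7
ee_pos: [485.6, 129.2, 16.0]
eef_rot: [3.142, 0.0, 1.887]
wrist_force: [0.2, -1.3, -0.2]
gripper_width: 59.6
finger_force: 0.0
```

```bash
python3 sc.py | cut -c15-75
```

```text
129.21737187  15.97353935] [3.14157072e+00 2.18152738e-05 1.8
0.06064702 -0.13421703]
205.33647516]
..k..k.kk..kk.kkk.#..........................kkkkkkkkkkkkkkkk
#...k.k.k..k...kk##.........................kkkkkkkkkkkkkkkkk
#kkkk.....kkkk.#.##.........................kkkkkkkkkkkkkkkkk
#kkkkkkkkkkkkk.######.#.....................kkkkkkkkkkkkkk..k
.kkkkkkkkkkkk..################..............kkkkkkkkkkkkk#.k
..kkkkkkkkkkk..#.###################..........k.....kkkkkk...
..kkkkkkkkkkkk.##....k..###################...........k......
..kkkkkkkkkkkk.###.k....kk...k#.#.#########.k.......k........
.....kkkkkkkkk.###.k..................###..kkkkkkkkk.....#...
............k.####kk.......................kkkkkkkkkkkk..####
...........#######kk.......................kkkkkkkkkkkk..####
...........#######kk.......................kkkkkkkkkkkkk...kk
...........######.kk.......................kkkkkkkkkkkkk.....
...........######.kk........................kkkkkkkkkkkk.....
...........#######kk.........................####...kkkk.....
...........#######kk.........................########........
........
[... 1647 characters left out ...]
..................
.............................................................
.............................................................
.............................................................
.............................................................
.............................................................
.............................................................
.............................................................
.............................................................
.............................................................
.............................................................
.............................................................
```

Call:
arm_command:
  motion:
    - [60,[0,0,0.1],[0,0,0]]
    - [60,[0,0,0.1],[0,0,0]]
    - [60,[0,0,0],[0,0,0]]

```text
t: 20.05
ee_pos: [485.3, 129.2, 9.7]
eef_rot: [-3.141, -0.0, 1.887]
wrist_force: [0.2, 0.6, -0.8]
gripper_width: 60.1
finger_force: 0.0
```

Call:
arm_command:
  motion:
    - [60,[0,0,0.1],[0,0,0]]
    - [60,[0,0,0.05],[0,0,0]]
    - [60,[0,0,0],[0,0,0]]

```text
t: 20.35
ee_pos: [485.4, 129.2, 5.3]
eef_rot: [-3.141, -0.0, 1.887]
wrist_force: [0.1, 0.6, -0.1]
gripper_width: 60.1
finger_force: 0.0
```

Call:
arm_command:
  motion:
    - [24,[0,0,0],[0,0,0]]
    - [24,[0,0,0],[0,0,0]]
    - [24,[0,0,0],[0,0,0]]
    - [24,[0,0,0],[0,0,0]]
    - [24,[0,0,0],[0,0,0]]
  force: 12

```text
t: 20.85
ee_pos: [485.5, 129.2, 5.6]
eef_rot: [-3.141, 0.0, 1.887]
wrist_force: [-0.2, -0.2, -0.4]
gripper_width: 29.7
finger_force: 12.0
```

Call:
arm_command:
  motion:
    - [24,[0,0,0],[0,0,0]]
    - [24,[0,0,0],[0,0,0]]

```text
t: 21.05
ee_pos: [485.6, 129.2, 5.6]
eef_rot: [-3.142, 0.0, 1.887]
wrist_force: [0.6, -0.7, 0.8]
gripper_width: 29.6
finger_force: 12.0
```

The cube is gripped at 29.6 mm. I lift, turn back and go to the drawer.

Call:
arm_command:
  motion:
    - [24,[0,0,-0.3],[0,0,0]]
    - [24,[0,0,-0.8],[0,0,0]]
    - [24,[0,0,-1],[0,0,0]]
    - [24,[0,0,-1],[0,0,0]]
    - [24,[0,0,-1],[0,0,0]]

```text
t: 21.55
ee_pos: [485.4, 129.2, 130.3]
eef_rot: [3.141, 0.0, 1.887]
wrist_force: [1.0, 0.4, -0.3]
gripper_width: 30.1
finger_force: 12.0
```

Call:
arm_command:
  motion:
    - [24,[0,0,-1],[0,0,0.13]]
    - [24,[0,0,-1],[0,0,0.13]]
    - [24,[0,0,-0.3],[0,0,0.13]]
    - [24,[0,0,0],[0,0,0.13]]
    - [24,[0,0,0],[0,0,0.13]]

```text
t: 22.05
ee_pos: [485.8, 129.3, 198.9]
eef_rot: [3.14, -0.001, 1.232]
wrist_force: [0.0, 0.2, -0.7]
gripper_width: 29.8
finger_force: 12.0
```

Call:
arm_command:
  motion:
    - [24,[0,0,0],[0,0,0.145]]
    - [24,[0,0,0],[0,0,0]]

```text
t: 22.25
ee_pos: [485.5, 129.2, 198.2]
eef_rot: [3.141, -0.0, 1.091]
wrist_force: [1.2, -0.7, 0.3]
gripper_width: 29.9
finger_force: 12.0
```

```bash
python3 dr.py; python3 -c "
from h import *
s=robot.get_state();print(s['ee_pos'],s['eef_rot'],s['gripper_width'],s['finger_force']);t=world(P,[-113,-55,195])[0];print(t,tool(t))"
```

```text
drawer est [(np.float32(0.7206477), 26), (np.float32(0.81598246), 56), (np.float32(0.8503226), 58)]
[485.48982021 129.22054198 198.01797707] [ 3.14127310e+00 -2.26607705e-04  1.09486129e+00] 29.902984793280616 11.957129538059235
[ 590.0711576  -131.41839757  195.        ] [-6.1252475   7.0791527   0.10147338]
```

Call:
arm_command:
  motion:
    - [24,[-0.77,0.885,0],[0,0,0]]
    - [24,[-0.77,0.885,0],[0,0,0]]
    - [24,[-0.77,0.885,0],[0,0,0]]
    - [24,[-0.77,0.885,0],[0,0,0]]
    - [24,[-0.77,0.885,0],[0,0,0]]

```text
t: 22.8
ee_pos: [550.5, -35.8, 197.8]
eef_rot: [3.141, -0.0, 1.096]
wrist_force: [0.1, 1.1, -1.2]
gripper_width: 30.0
finger_force: 12.0
```

Call:
arm_command:
  motion:
    - [24,[-0.76,0.885,0],[0,0,0]]
    - [24,[-0.76,0.885,0],[0,0,0]]
    - [24,[-0.76,0.885,0],[0,0,0]]
    - [24,[0,0,0],[0,0,0]]
    - [24,[0,0,0],[0,0,0]]

```text
t: 23.3
ee_pos: [589.1, -132.4, 197.2]
eef_rot: [-3.14, -0.0, 1.093]
wrist_force: [-0.1, 0.8, -0.6]
gripper_width: 29.6
finger_force: 12.0
```

```bash
python3 -c "
from h import *
s=robot.get_state();print(s['ee_pos'],s['eef_rot'],s['gripper_width'],s['finger_force']);t=world(P,[-113,-55,119])[0];print(t,tool(t))"
```

```text
[ 589.06618883 -132.36501197  197.15354967] [-3.14042184e+00 -2.57890103e-04  1.09289345e+00] 29.609547698252047 11.956406682729721
[ 590.0711576  -131.41839757  119.        ] [0.04275351 0.01828372 2.60510981]
```

Call:
arm_command:
  motion:
    - [24,[0.04,0,0.5],[0,0,0]]
    - [24,[0,0,0.6],[0,0,0]]
    - [24,[0,0,0.6],[0,0,0]]
    - [24,[0,0,0.5],[0,0,0]]
    - [24,[0,0,0.2],[0,0,0]]

```text
t: 23.8
ee_pos: [588.5, -128.8, 124.2]
eef_rot: [-3.138, -0.0, 1.095]
wrist_force: [0.1, -0.4, -0.6]
gripper_width: 30.2
finger_force: 12.0
```

Call:
arm_command:
  motion:
    - [24,[0,0,0.05],[0,0,0]]
    - [24,[0,0,0.05],[0,0,0]]
    - [24,[0,0,0],[0,0,0]]

```text
t: 24.1
ee_pos: [590.3, -130.7, 123.4]
eef_rot: [3.14, -0.0, 1.092]
wrist_force: [0.2, -0.4, 0.8]
gripper_width: 29.9
finger_force: 12.0
```

Call:
arm_command:
  motion:
    - [24,[0,0,0.05],[0,0,0]]
    - [24,[0,0,0.05],[0,0,0]]
    - [24,[0,0,0],[0,0,0]]
    - [24,[0,0,0],[0,0,0]]

```text
t: 24.5
ee_pos: [589.9, -130.9, 119.6]
eef_rot: [3.142, 0.0, 1.092]
wrist_force: [-0.0, -0.2, -0.9]
gripper_width: 29.7
finger_force: 12.0
```

Call:
arm_command:
  motion:
    - [24,[0,0,0.04],[0,0,0]]
    - [24,[0,0,0],[0,0,0]]
    - [24,[0,0,0],[0,0,0]]

```text
t: 24.8
ee_pos: [589.8, -130.8, 118.3]
eef_rot: [-3.141, 0.0, 1.092]
wrist_force: [0.1, 0.2, -0.5]
gripper_width: 30.1
finger_force: 12.0
```

About 0.7 mm above the floor. I release with a modest opening.

Call:
arm_command:
  motion:
    - [30,[0,0,0.02],[0,0,0]]
    - [32,[0,0,0],[0,0,0]]
    - [36,[0,0,0],[0,0,0]]
    - [44,[0,0,0],[0,0,0]]
    - [44,[0,0,0],[0,0,0]]

```text
t: 25.3
ee_pos: [589.9, -130.8, 117.8]
eef_rot: [3.141, -0.0, 1.092]
wrist_force: [0.3, 0.3, 0.1]
gripper_width: 43.2
finger_force: 0.0
```

Call:
arm_command:
  motion:
    - [44,[0,0,-0.3],[0,0,0]]
    - [44,[0,0,-0.6],[0,0,0]]
    - [44,[0,0,-0.8],[0,0,0]]
    - [44,[0,0,-0.9],[0,0,0]]
    - [44,[0,0,0],[0,0,0]]

```text
t: 25.8
ee_pos: [592.3, -131.8, 200.7]
eef_rot: [3.133, -0.001, 1.092]
wrist_force: [0.5, -0.6, 0.2]
gripper_width: 44.1
finger_force: 0.0
```

Call:
arm_command:
  motion:
    - [0,[1,0,0],[0,0,0]]
    - [0,[1,0,0],[0,0,0]]
    - [0,[1,0,0],[0,0,0]]
    - [0,[0.1,0,0],[0,0,0]]
    - [0,[0,0,0],[0,0,0]]

```text
t: 26.3
ee_pos: [632.5, -47.6, 195.2]
eef_rot: [-3.141, 0.001, 1.094]
wrist_force: [-0.5, 0.1, -0.1]
gripper_width: 8.3
finger_force: 0.0
```

```bash
python3 dr.py; python3 - <<'E'
from h import *
for n in('scene','top'):
    h=cv2.cvtColor(vision.grab_frame(n),cv2.COLOR_BGR2HSV); m=cv2.inRange(h,(100,110,50),(130,255,255))
    c=proj(n,world(P,[[-113,-55,127]]))[0]; x,y=c.astype(int); print(n,c)
    print('\n'.join(''.join('B' if v else '.' for v in r) for r in m[y-14:y+14,x-16:x+16]))
s=robot.get_state();print(s['ee_pos'],s['eef_rot'],s['gripper_width']);t=world(P,[-202,-57,130])[0];print(t,tool(t))
E
```

```text
drawer est [(np.float32(0.7373145), 32), (np.float32(0.8061083), 56), (np.float32(0.8316748), 58)]
scene [274.05840311 276.60494548]
...................BB...........
.................BBBBB..........
...............BBBBBBBB.........
.............BBBBBBBBBBB........
...........BBBBBBBBBBBBB........
.........BBBBBBBBBBBBBBBB.......
.......BBBBBBBBBBBBBBBBBBB......
......BBBBBBBBBBBBBBBBBBBBB.....
......BBBBBBBBBBBBBBBBBBBBB.....
.......BBBBBBBBBBBBBBBBBBBBB....
.......BBBBBBBBBBBBBBBBBBBBBB...
.......BBBBBBBBBBBBBBBBBBBBBB...
.......BBBBBBBBBBBBBBBBBBBBBB...
.......BBBBBBBBBBBBBBBBBBBBBBB..
.......BBBBBBBBBBBBBBBBBBBBBBB..
.......BBBBBBBBBBBBBBBBBBBBBBB..
........BBBBBBBBBBBBBBBBBBBBBB..
........BBBBBBBBBBBBBBBBBBBBBB..
........BBBBBBBBBBBBBBBBBBBBBB..
.........BBBBBBBBBBBBBBBBBBBBB..
..........BBBBBBBBBBBBBBBBBBBB..
...........BBBBBBBBBBBBBBBBBB...
...........BBBBBBBBBBBBBBBB.....
............BBBBBBBBBBBBB.......
.............BBBBBBBBBB.........
.............BBBBBBBBB..........
..............BBBBBB............
...............BBB..............
top [384.47220432 191.13987752]
...........
[... 401 characters left out ...]
BBBBBBB.........
..........BBBBBBBBBBBB..........
..........BBBBBBBBBBBB..........
..........BBBBBBBBBBBB..........
..........BBBBBBBBBBBB..........
............BBBBBBBBBB..........
..............BBBBBBB...........
................BBBBB...........
.................BBB............
................................
................................
................................
................................
................................
................................
................................
[632.23862357 -49.30263397 195.55690443] [-3.14122015e+00  6.37785008e-04  1.09089745e+00] 1.0187431873421187
[629.31592213 -51.51315083 130.        ] [-0.1089463  -0.05158547  2.18531944]
```

The cube sits centred in the open drawer in both views. I lower in front of the pad.

Call:
arm_command:
  motion:
    - [0,[0,0,0.5],[0,0,0]]
    - [0,[0,0,0.7],[0,0,0]]
    - [0,[0,0,0.7],[0,0,0]]
    - [0,[0,0,0.28],[0,0,0]]
    - [0,[0,0,0],[0,0,0]]

```text
t: 26.95
ee_pos: [631.6, -49.0, 129.0]
eef_rot: [-3.139, 0.001, 1.091]
wrist_force: [-0.5, 0.4, -0.4]
gripper_width: 0.2
finger_force: 0.0
```

Call:
arm_command:
  motion:
    - [0,[-0.25,0,0],[0,0,0]]
    - [0,[-0.25,0,0],[0,0,0]]
    - [0,[-0.15,0,0],[0,0,0]]
    - [0,[0,0,0],[0,0,0]]
    - [0,[0,0,0],[0,0,0]]

```text
t: 27.45
ee_pos: [623.9, -65.9, 130.9]
eef_rot: [3.141, -0.0, 1.091]
wrist_force: [0.5, 0.8, 1.3]
gripper_width: 0.7
finger_force: 0.0
```

```bash
python3 st.py
```

```text
past nominal contact -73.25 lat -0.21 z 130.9 F 0.95 [ 3.141 -0.     1.091] v [0.007 0.006 0.    0.002 0.001 0.001]
```

Call:
arm_command:
  motion:
    - [0,[-0.1,0,0],[0,0,0]]
    - [0,[-0.1,0,0],[0,0,0]]
    - [0,[-0.1,0,0],[0,0,0]]
    - [0,[-0.08,0,0],[0,0,0]]
    - [0,[-0.08,0,0],[0,0,0]]

```text
t: 27.95
ee_pos: [617.3, -78.0, 130.3]
eef_rot: [-3.141, 0.0, 1.092]
wrist_force: [-0.7, -1.4, 0.1]
gripper_width: 0.4
finger_force: 0.0
```

Call:
arm_command:
  motion:
    - [0,[-0.08,0,0],[0,0,0]]
    - [0,[-0.08,0,0],[0,0,0]]
    - [0,[-0.08,0,0],[0,0,0]]
    - [0,[-0.08,0,0],[0,0,0]]
    - [0,[-0.08,0,0],[0,0,0]]

```text
t: 28.45
ee_pos: [612.0, -88.4, 130.4]
eef_rot: [3.141, -0.0, 1.092]
wrist_force: [2.8, 2.7, -0.7]
gripper_width: 0.5
finger_force: 1.6
```

```bash
python3 st.py
```

```text
past nominal contact -47.74 lat -0.37 z 130.4 F 3.65 [ 3.141 -0.     1.092] v [-0.039 -0.013  0.021 -0.003 -0.009 -0.038]
```

Call:
arm_command:
  motion:
    - [0,[-0.08,0,0],[0,0,0]]
    - [0,[-0.08,0,0],[0,0,0]]
    - [0,[-0.08,0,0],[0,0,0]]
    - [0,[-0.08,0,0],[0,0,0]]
    - [0,[-0.08,0,0],[0,0,0]]

```text
t: 28.95
ee_pos: [606.4, -99.3, 130.3]
eef_rot: [3.141, -0.0, 1.092]
wrist_force: [2.6, 2.0, -1.0]
gripper_width: 0.7
finger_force: 1.8
```

Call:
arm_command:
  motion:
    - [0,[-0.08,0,0],[0,0,0]]
    - [0,[-0.08,0,0],[0,0,0]]
    - [0,[-0.08,0,0],[0,0,0]]
    - [0,[-0.08,0,0],[0,0,0]]
    - [0,[-0.08,0,0],[0,0,0]]

```text
t: 29.45
ee_pos: [600.9, -110.0, 130.4]
eef_rot: [3.141, -0.0, 1.092]
wrist_force: [3.6, 3.2, -2.7]
gripper_width: 0.2
finger_force: 2.1
```

Call:
arm_command:
  motion:
    - [0,[-0.08,0,0],[0,0,0]]
    - [0,[-0.08,0,0],[0,0,0]]
    - [0,[-0.08,0,0],[0,0,0]]
    - [0,[-0.08,0,0],[0,0,0]]
    - [0,[-0.08,0,0],[0,0,0]]

```text
t: 29.95
ee_pos: [595.5, -120.6, 130.4]
eef_rot: [3.141, -0.0, 1.092]
wrist_force: [4.2, 2.8, -3.1]
gripper_width: 0.4
finger_force: 2.3
```

Call:
arm_command:
  motion:
    - [0,[-0.08,0,0],[0,0,0]]
    - [0,[-0.08,0,0],[0,0,0]]
    - [0,[-0.08,0,0],[0,0,0]]
    - [0,[-0.08,0,0],[0,0,0]]
    - [0,[-0.05,0,0],[0,0,0]]

```text
t: 30.45
ee_pos: [590.4, -130.4, 130.4]
eef_rot: [3.141, -0.0, 1.092]
wrist_force: [6.2, 2.8, -1.8]
gripper_width: 0.2
finger_force: 2.5
```

```bash
python3 st.py
```

```text
past nominal contact -0.57 lat -0.15 z 130.4 F 5.37 [ 3.141 -0.     1.092] v [-0.024 -0.006  0.009  0.001 -0.004 -0.025]
```

Call:
arm_command:
  motion:
    - [0,[-0.05,0.02,0],[0,0,0]]
    - [0,[-0.04,0,0],[0,0,0]]
    - [0,[0,0,0],[0,0,0]]
    - [0,[0,0,0],[0,0,0]]

```text
t: 30.85
ee_pos: [589.2, -132.9, 130.4]
eef_rot: [-3.141, -0.0, 1.092]
wrist_force: [2.6, 4.3, -1.7]
gripper_width: 0.5
finger_force: 2.2
```

```bash
python3 st.py
```

```text
past nominal contact 2.15 lat -0.07 z 130.4 F 4.98 [-3.141 -0.     1.092] v [ 0.002  0.001  0.    -0.002 -0.002  0.   ]
```

Call:
arm_command:
  motion:
    - [0,[-0.03,0,0],[0,0,0]]
    - [0,[0,0,0],[0,0,0]]

```text
t: 31.05
ee_pos: [588.9, -133.6, 130.4]
eef_rot: [-3.141, -0.0, 1.092]
wrist_force: [3.1, 3.8, -0.6]
gripper_width: 0.4
finger_force: 2.3
```

Call:
arm_command:
  motion:
    - [0,[-0.03,0,0],[0,0,0]]
    - [0,[0,0,0],[0,0,0]]

```text
t: 31.25
ee_pos: [588.5, -134.4, 130.4]
eef_rot: [-3.141, -0.0, 1.092]
wrist_force: [2.7, 4.0, -0.4]
gripper_width: 0.9
finger_force: 2.4
```

Call:
arm_command:
  motion:
    - [0,[-0.03,0,0],[0,0,0]]
    - [0,[0,0,0],[0,0,0]]

```text
t: 31.45
ee_pos: [588.1, -135.2, 130.4]
eef_rot: [-3.141, -0.0, 1.092]
wrist_force: [2.8, 4.0, -0.5]
gripper_width: 0.5
finger_force: 2.4
```

Call:
arm_command:
  motion:
    - [0,[-0.03,0,0],[0,0,0]]
    - [0,[0,0,0],[0,0,0]]

```text
t: 31.65
ee_pos: [587.7, -136.0, 130.3]
eef_rot: [-3.141, -0.0, 1.092]
wrist_force: [2.6, 3.8, -0.2]
gripper_width: 0.8
finger_force: 2.4
```

Call:
arm_command:
  motion:
    - [0,[-0.03,0,0],[0,0,0]]
    - [0,[0,0,0],[0,0,0]]

```text
t: 31.85
ee_pos: [587.2, -136.8, 130.3]
eef_rot: [-3.141, -0.0, 1.092]
wrist_force: [2.7, 3.7, -0.6]
gripper_width: 0.5
finger_force: 2.4
```

Call:
arm_command:
  motion:
    - [0,[-0.03,0,0],[0,0,0]]
    - [0,[0,0,0],[0,0,0]]

```text
t: 32.05
ee_pos: [586.8, -137.6, 130.3]
eef_rot: [-3.141, -0.0, 1.092]
wrist_force: [2.2, 4.3, -0.5]
gripper_width: 0.3
finger_force: 2.4
```

Call:
arm_command:
  motion:
    - [0,[-0.03,0,0],[0,0,0]]
    - [0,[0,0,0],[0,0,0]]

```text
t: 32.25
ee_pos: [586.4, -138.4, 130.3]
eef_rot: [-3.141, -0.0, 1.092]
wrist_force: [1.8, 4.0, -0.7]
gripper_width: 0.3
finger_force: 2.5
```

Call:
arm_command:
  motion:
    - [0,[-0.03,0,0],[0,0,0]]
    - [0,[0,0,0],[0,0,0]]

```text
t: 32.45
ee_pos: [586.0, -139.2, 130.3]
eef_rot: [-3.141, -0.0, 1.092]
wrist_force: [2.5, 3.5, 0.1]
gripper_width: 0.3
finger_force: 2.5
```

Call:
arm_command:
  motion:
    - [0,[-0.03,0,0],[0,0,0]]
    - [0,[0,0,0],[0,0,0]]

```text
t: 32.65
ee_pos: [585.6, -140.0, 130.4]
eef_rot: [-3.141, -0.0, 1.092]
wrist_force: [2.7, 5.0, -0.8]
gripper_width: 0.8
finger_force: 2.5
```

Call:
arm_command:
  motion:
    - [0,[-0.03,0,0],[0,0,0]]
    - [0,[0,0,0],[0,0,0]]

```text
t: 32.85
ee_pos: [585.3, -140.6, 130.3]
eef_rot: [-3.141, -0.001, 1.092]
wrist_force: [3.1, 6.1, -0.5]
gripper_width: 0.5
finger_force: 2.9
```

Call:
arm_command:
  motion:
    - [0,[-0.03,0,0],[0,0,0]]
    - [0,[0,0,0],[0,0,0]]

```text
t: 33.05
ee_pos: [585.1, -141.0, 130.4]
eef_rot: [-3.141, -0.001, 1.092]
wrist_force: [3.8, 5.7, -0.4]
gripper_width: 0.5
finger_force: 3.6
```

Call:
arm_command:
  motion:
    - [0,[-0.04,0,0],[0,0,0]]
    - [0,[0,0,0],[0,0,0]]

```text
t: 33.25
ee_pos: [584.8, -141.5, 130.4]
eef_rot: [-3.142, -0.002, 1.092]
wrist_force: [4.4, 7.1, -0.2]
gripper_width: 0.5
finger_force: 4.5
```

The stop is reached again at about 9 N. I back off.

Call:
arm_command:
  motion:
    - [0,[0.15,0,0],[0,0,0]]
    - [0,[0.2,0,0],[0,0,0]]
    - [0,[0.2,0,0],[0,0,0]]
    - [0,[0.3,0,0],[0,0,0]]
    - [0,[0.3,0,0],[0,0,0]]

```text
t: 33.75
ee_pos: [600.3, -112.2, 130.4]
eef_rot: [3.142, 0.001, 1.092]
wrist_force: [0.3, 0.1, 0.0]
gripper_width: 0.2
finger_force: 0.0
```

Call:
arm_command:
  motion:
    - [0,[0.6,0,0],[0,0,0]]
    - [0,[0.8,0,0],[0,0,0]]
    - [0,[0.8,0,0],[0,0,0]]
    - [0,[0.4,0,0],[0,0,0]]
    - [0,[0,0,0],[0,0,0]]

```text
t: 34.25
ee_pos: [636.8, -41.0, 130.2]
eef_rot: [-3.142, -0.0, 1.095]
wrist_force: [0.3, 0.6, -0.6]
gripper_width: 0.9
finger_force: 0.0
```

```bash
python3 dr.py; python3 st.py; python3 - <<'E'
from h import *
h=cv2.cvtColor(vision.grab_frame('scene'),cv2.COLOR_BGR2HSV); m=cv2.inRange(h,(100,110,50),(130,255,255))
for j in(0,58): print(j,proj('scene',world(P,[[-55-j,-55,127]])))
n,l,s,c=cv2.connectedComponentsWithStats(m); print([(a.round(),b[4]) for a,b in zip(c[1:],s[1:]) if b[4]>20])
for n in('scene','top'):
    for t in('cup','flashlight','scraper'):
        o=nets.cut_out(n,t); print(n,t,[np.round(k['extent']) for k in o[:1]])
E
```

```text
drawer est [(np.float32(0.84441704), -2), (np.float32(0.8534918), 2), (np.float32(0.99305683), 0)]
past nominal contact -100.0 lat -0.14 z 130.1 F -0.34 [-3.141e+00  1.000e-03  1.094e+00] v [-0.029 -0.007  0.013 -0.005 -0.002 -0.005]
0 [[243.21689432 293.26316546]]
58 [[274.05840311 276.60494548]]
[(array([206.,  31.]), np.int32(318))]
scene cup [array([391., 249.,  40.,  48.])]
scene flashlight [array([372., 159.,  32.,  24.])]
scene scraper [array([422., 202.,  24.,  41.])]
top cup [array([378., 190.,  35.,  57.])]
top flashlight [array([205., 209.,  14.,  40.])]
top scraper [array([233., 146.,  43.,  20.])]
```

The drawer is latched at 0 with the cube inside, and the bystanders are untouched. I hand it in.

```bash
python3 -c "
from cell import finish_job
print(finish_job())"
```

```text
the job is handed in; nothing more can be done
None
```

I pressed the drawer open, set the blue resin cube inside, pressed the drawer shut until the latch held, and handed the job in at about 35 s; pushes peaked near 9.4 N and the cup, flashlight and scraper were left alone, but the judge gave no verdict.

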